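Put the moisture-sensitive parts away in the dry box

ROBOT

A 7-joint arm with a two-finger parallel gripper is mounted at the origin on the work surface. World frame = base frame: x ahead of the robot, y to its left, z up, the work surface at z = 0. Lengths are in mm, angles in rad, forces in N, time in s.
With the tool pointing down it reaches from about 400 to 875 mm from the base axis. Payload 4.4 kg.
Tool frame: the origin (TCP) lies on the centre line of the jaws, within the pads' length; the fingertips stand 14 mm ahead of it and the grasp point (between the pads) lies 5 mm behind it (tips_ahead is the distance from the TCP to the fingertips, in mm); z points along the fingers, y is the line along which they close (so a half turn about z gives the same grasp; the last joint's range is limited). The gripper opens to 85 mm and grips with 20 to 120 N. Pads are 22 mm wide; open, the fingers measure 114 mm over their backs; the gripper's body (76 mm by 85 mm) begins 54 mm behind the grasp point. The pads swing forward as they close: fully open they stand 13 mm farther back than shut.
Start: joints at [-1.306, 0.628, 0.038, 1.517, -0.027, 0.996, -0.02], TCP at [211.096, 614.782, 221.713] pointing down, gripper open.
Joint ranges: [-3.06, 3.06], [-0.37, 2.12], [-1.25, 1.32], [0.18, 2.47], [-1.1, 4.24], [0.23, 1.98], [-2.94, 2.94]. Speed limits (rad/s): [2.57, 2.57, 3.14, 3.14, 3.14, 3.14, 3.14].

INTERFACE

Orientations are given as [roll, pitch, yaw] about the fixed x, y, z axes, in that order (R = Rz(yaw) Ry(pitch) Rx(roll)).
In Python, from cell import * gives the robot as it stands.
- The arm moves only by the tool move_arm, never from a script. Its argument "rows" is text: rows parted by semicolons, each of 7 numbers parted by spaces: the shift along the tool's x, y, z scaled (see below), then the turn, a rotation vector about the tool's x, y, z scaled (see below), then the closure, from -1 (fully open) to 1 (shut). A call has 1 to 12 rows; each row is the pose to reach, as a shift and turn from the pose commanded when the call began, along the tool's axes at that moment; what a row does not reach only later rows make up. The controller multiplies each number of a shift by 0.3 m and each number of a turn by pi/2 rad. A row lasts 1/12 s, in which the tool goes at most 41.7 mm and 7.16 degrees, less where a joint would pass 70% of its speed; a pose out of reach is approached as far as the arm can. A call with a number of a shift or a turn outside -1 to 1 is refused whole. A call with a gripper value outside its range is refused whole. The fingers move at their own pace and stop on an object; the grip force is fixed at half the most. Time passes only in rows, so rows that repeat a pose let the fingers close. It gives the time, the measured TCP pose, the force, the opening and the grip force at its end, in the units of the state.
- read_state(): the state, without advancing time (a new reading comes with each control period).
- get_image(name): name is "scene" or "side" or "wrist"; returns a dict with "img" (400x640x3 uint8, red, green, blue), "vfov" (degrees; the focal length in pixels is half the picture's height over the tangent of half this angle, whatever the lens; pixels are square), "cx", "cy" (the principal point, pixels), "extrinsics" (4x4, takes a point from camera to world coordinates); the wrist camera has in their place "T_tool_cam" (4x4, takes a point from camera to tool coordinates, whose origin is the TCP and whose axes are the flange's). Camera axes: x right, y up, looking along -z (the intrinsics and any distortion apply to the point x, -y, -z); pixel columns grow to the right and rows downward; lengths in mm; the calibration is good to about 2 mm. A picture is of the moment at which its call begins: read the wrist's pose just before it. There is no depth.
- finish_job(): hands the job in; it is judged then, once.
The state is a dict: "clock": time; "qpos": joint angles; "qd": joint speeds; "tau": joint torques, N m; "eef_pos": TCP position; "tool_rot": TCP orientation; "force": force on the tool from outside, world axes, zero at the start; "torque": the same for the moment, N m; "width": finger opening in mm; "gripper_force": force on a finger pad.
Only numpy, scipy, OpenCV 4.12 (cv2) and the standard library are available. Lean on these libraries where they do the work, as an engineer would, in place of code of your own. Each camera call takes 0.05 s, during which the arm holds its last target. There are 200 camera calls.

TASK

Pull the dry box's drawer fully open and put every component from the blue mat area (reel, relay, circuit module, capacitor, whichever are there) and every vial from the rack into it, lying or standing so that nothing sticks up too high. When all are in, push the drawer fully shut, and then turn the dial on top clockwise from off to stop 3, the orange mark. Leave the multimeter, screwdriver and solder spool where they are.

Things in the scene. Friction and masses are not known exactly. Their poses are not given: they have to be found in the camera images.
- drybox: White dry-storage box standing fixed on the bench, 220 (x) x 280 (y) x 95 mm high, one blue-fronted drawer facing the robot (-x of the body). Origin: centre of its underside; z up.
- drybox_drawer0 (a joint): How far the drawer is out, m: 0 shut, 0.149 at its stop; it slides towards -x of the box with about 1 N of friction and stays where it is left. It starts 0 to 25 mm out.
- drybox_drawer0_handle (a point): Centre of the drawer's steel bar handle: a round bar 11 mm thick, 120 mm long along the box's y, 35 mm in front of the drawer face (so 29 mm clear behind the bar), 57 mm above the bench. Its two posts are near the bar's ends. Axes as the box.
- tray_floor (a point): Centre of the drawer's inner floor, 22 mm above the bench, moving with the drawer, axes as the box. Floor 175 (x) x 238 (y) mm; walls 6 mm thick, 51 mm high above it; blue front 15 mm thick, top 82 mm above the bench. The box's roof passes 61 mm above the floor: anything higher jams. Fully open, x from -87 to +55 mm here lies clear of the roof.
- dial_grip (a point): On the dial's vertical axis, at the height to grip, 132 mm above the bench. The dial is a black bar knob on the box's roof: bar 34 mm long, 14 mm thick, top 139 mm above the bench, above a 36 mm round skirt whose top is 109 mm above the bench. The bar lies along x of this frame, which turns with the dial; white pointer line at its -x end.
- dial (a joint): Dial angle, rad, growing clockwise seen from above: 0 = off (pointer to the robot), stops 1 to 5 click in every 0.42 rad, each beside a stroke on the roof counted clockwise from off; stop 3 (1.26 rad) has the thick orange stroke. It always starts at off; about 0.05 N m carries it from click to click.
- reel: Component reel lying flat on the bench: disc 56 mm across, 18 mm thick, blue flanges, black tape. Origin: centre of the underside, z along its axis.
- relay: Orange block relay, 30 (x) x 22 (y) x 32 mm high. Origin: centre of the underside.
- module: Green circuit module, board 62 (x) x 38 (y) x 8 mm with a metal can on it 36 (x) x 30 (y) mm, its top 18 mm up, centred 6 mm to +x. Origin: centre of the underside.
- capacitor: Dark grey can capacitor standing upright, 25 mm across, 36 mm high. Origin: centre of the underside, z along its axis.
- rack: Blue rack block fixed on the bench, 50 (x) x 190 (y) x 35 mm high, with four holes 21 mm wide and 22 mm deep in a row along its y at -69, -23, 23 and 69 mm. Origin: centre of the underside.
- meter: Yellow multimeter, 85 x 150 x 35 mm, lying on the bench; not part of the job. Origin: centre of the underside.
- screwdriver: Screwdriver with a yellow handle lying along its x; not part of the job.
- spool: Red solder spool, 48 mm across, 40 mm high, standing; not part of the job. Origin: centre of the underside.
- vial0: Amber vial of chips standing in one of the rack's holes: 18 mm across, 50 mm tall over all, the top 12 mm a white square cap 20 x 20 mm (flats along its x and y); 28 mm stands out of the rack. Origin: centre of the underside, z towards the cap.
- vial1: Amber vial of chips standing in one of the rack's holes: 18 mm across, 50 mm tall over all, the top 12 mm a white square cap 20 x 20 mm (flats along its x and y); 28 mm stands out of the rack. Origin: centre of the underside, z towards the cap.
- vial2: Amber vial of chips standing in one of the rack's holes: 18 mm across, 50 mm tall over all, the top 12 mm a white square cap 20 x 20 mm (flats along its x and y); 28 mm stands out of the rack. Origin: centre of the underside, z towards the cap.
Mind the look-alikes: they are no part of the job. Of the things that look like the module, the smallest one is meant.

How it is judged:
By the outcome, as a careful person would: the job done as asked, in the order asked, and still so for the second after the job is handed in, with the robot touching nothing.
Of reel, relay, module, capacitor only 3 to 4 are there at a start; the rules pass over those that are not, and their reading is None.
Of vial0, vial1, vial2 only 1 to 2 are there at a start; the rules pass over those that are not, and their reading is None.
At some moment in a run one of reel, relay, module, capacitor may be knocked a few centimetres aside while the robot is not near it.
Once in a run the grip may slacken for a moment while it holds something.
It also fails if it takes over 210 s, if anything falls off the work surface, if the arm or the gripper's body presses on something with over 40 N, if the wrist force passes 120 N, or if a joint passes its speed limit or range.

## Working session

There is one attempt and no reset: what is moved stays moved. The work goes in short steps, Python scripts to look and compute and a tool call to move; the robot and the scene stay as the last step left them, time stands still between calls to the robot, and variables do not carry over. Pictures are saved under pics/ and viewed, at most 17 in all, crops included, and the job is handed in when it is done.

Besides the shell and the picture viewer there is one more tool, called after "Request:" as name(argument=value, ...) on one line, values as JSON. move_arm: Moves the arm, as the interface text tells. Its arguments: {"type":"object","properties":{"rows":{"type":"string"}},"required":["rows"]}

```bash
ls; mkdir -p pics
cat > h.py <<'E'
from cell import *
import numpy as np, cv2
from scipy.spatial.transform import Rotation as R
def grab(n,f=None):
    s=read_state(); d=get_image(n); d['s']=s
    if f: cv2.imwrite('pics/'+f+'.png',d['img'][:,:,::-1])
    return d
def T(d):
    if 'extrinsics' in d: return np.array(d['extrinsics'])
    s=d['s']; M=np.eye(4); M[:3,:3]=R.from_euler('xyz',s['tool_rot']).as_matrix(); M[:3,3]=s['eef_pos']
    return M@np.array(d['T_tool_cam'])
def ray(d,u,v):
    f=200/np.tan(np.radians(d['vfov'])/2); M=T(d)
    r=M[:3,:3]@np.array([(u-d['cx'])/f,-(v-d['cy'])/f,-1]); return M[:3,3],r
def onz(d,u,v,z):
    o,r=ray(d,u,v); return o+r*(z-o[2])/r[2]
def proj(d,p):
    f=200/np.tan(np.radians(d['vfov'])/2); q=np.linalg.inv(T(d))@np.append(p,1)
    return d['cx']+f*q[0]/-q[2], d['cy']-f*q[1]/-q[2]
def xr(d1,p1,d2,p2):
    o1,r1=ray(d1,*p1);o2,r2=ray(d2,*p2)
    A=np.stack([r1,-r2],1);t=np.linalg.lstsq(A,o2-o1,rcond=None)[0]
    a,b=o1+r1*t[0],o2+r2*t[1]; return (a+b)/2,np.linalg.norm(a-b)
E
python3 - <<'E'
from h import *
for n in('scene','side','wrist'):
    d=grab(n,n+'0'); print(n,{k:v for k,v in d.items() if k not in('img','s')}, T(d).round(2).tolist())
print(d['s'])
E
```

```text
pics
scene {'vfov': 57.08534739568108, 'cx': 317.09339103604367, 'cy': 197.78945707541274, 'extrinsics': array([[ 7.04682775e-01, -5.05904355e-01,  4.97476602e-01,
         9.20422427e+02],
       [ 7.09452102e-01,  5.12280689e-01, -4.83989888e-01,
        -4.31851247e+02],
       [-9.99506387e-03,  6.93995158e-01,  7.19910286e-01,
         6.93979536e+02],
       [ 0.00000000e+00,  0.00000000e+00,  0.00000000e+00,
         1.00000000e+00]])} [[0.7, -0.51, 0.5, 920.42], [0.71, 0.51, -0.48, -431.85], [-0.01, 0.69, 0.72, 693.98], [0.0, 0.0, 0.0, 1.0]]
side {'vfov': 47.26246379282412, 'cx': 320.9818785180196, 'cy': 198.50218444401216, 'extrinsics': array([[-9.93079627e-01,  5.96980181e-02, -1.01138521e-01,
         3.93556383e+02],
       [-1.17442953e-01, -5.04193710e-01,  8.55567564e-01,
         1.04750763e+03],
       [ 8.22816603e-05,  8.61524724e-01,  5.07715613e-01,
         7.13233205e+02],
       [ 0.00000000e+00,  0.00000000e+00,  0.00000000e+00,
         1.00000000e+00]])} [[-0.99, 0.06, -0.1, 393.56], [-0.12, -0.5, 0.86, 1047.51], [0.0, 0.86, 0.51, 713.23], [0.0, 0.0, 0.0, 1
[... 531 characters left out ...]
, [0.0, 0.0, 0.0, 1.0]]
{'clock': 0.1, 'qpos': array([-1.30580127,  0.62924167,  0.0384298 ,  1.51824833, -0.02699265,
        0.99629705, -0.01999782]), 'qd': array([ 0.00157584, -0.00259137, -0.00128623, -0.00329602,  0.00120562,
       -0.00067274, -0.00115281]), 'tau': array([ 2.52197562e-03, -5.64542735e+01,  1.23015281e+00, -1.93973798e+01,
        1.11891754e-02,  5.42186288e-03,  2.03393245e-05]), 'eef_pos': array([210.89817856, 614.2392458 , 220.89482883]), 'tool_rot': array([-3.13991575e+00,  1.31223697e-05,  2.81081633e+00]), 'force': array([0.31340647, 0.07524621, 0.3848208 ]), 'torque': array([0.00620084, 0.06126724, 0.02714672]), 'gripper_force': 0.0, 'width': 85.4024010158578}
```

View pics/scene0.png

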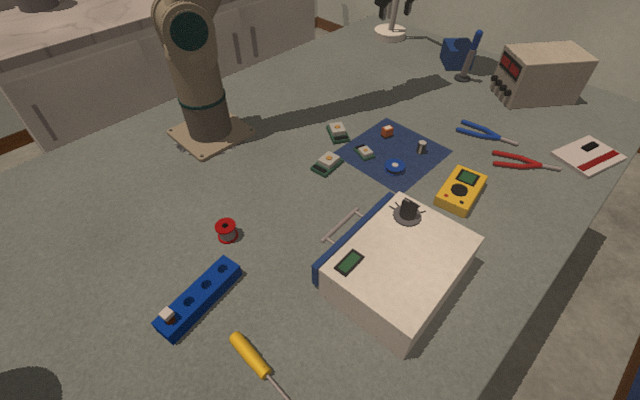

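View pics/side0.png

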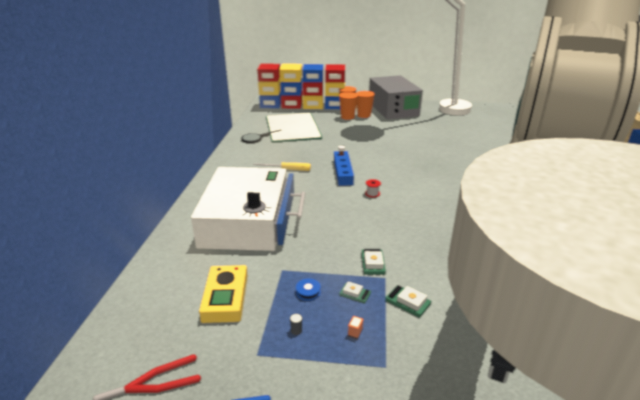

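The scene view shows the box with its dial at (408,208), drawer handle (342,224), mat with relay (388,131), module (365,152), reel (396,166) and capacitor (422,146). The larger look-alike modules are at (338,132) and (327,163), and the rack has one vial at (167,315). The side view confirms this: the module is at (355,291), reel (308,288), capacitor (296,324) and relay (355,327).

Run:
```python
from h import *
S=grab('scene');D=grab('side')
def p(n,a,b):
    x,e=xr(S,a,D,b);print(n,x.round(0),round(e,1))
p('relay',(388,131),(355,327));p('mod',(365,152),(355,291));p('reel',(396,166),(308,288));p('cap',(422,142),(296,318))
p('vial',(167,314),(341,149));p('dialtop',(408,203),(253,194))
p('spool',(226,224),(373,183))
for n,u,v,z in[('handleL',322,240,57),('handleR',357,209,57),('boxFL',320,284,95),('boxBL',404,338,95),('boxBR',483,240,95),('boxFR',400,193,95),('rackA',155,322,35),('rackB',222,258,35),('rackC',242,267,35),('rackD',175,336,35),('sd1',235,335,10),('sd2',268,374,10),('meter',461,190,35)]:
    print(n,onz(S,u,v,z).round(0))
for n,u,v,z in [('bigA',327,160,15),('bigB',338,130,15)]: print(n,onz(S,u,v,z).round(0))
def up(d,b,k,f):
    x0,y0,x1,y1=b;cv2.imwrite('pics/'+f+'.png',cv2.resize(d['img'][y0:y1,x0:x1,::-1],None,fx=k,fy=k,interpolation=cv2.INTER_CUBIC))
up(S,(300,105,500,255),4,'sc1')
```

```text
relay [404. 378.  18.] 2.5
mod [411. 260.   8.] 4.4
reel [517. 268.  13.] 3.8
cap [523. 384.  35.] 0.7
vial [ 494. -409.   55.] 2.7
dialtop [681.  68. 134.] 4.8
spool [ 379. -200.   40.] 1.6
handleL [578. -86.  57.]
handleR [572.  36.  57.]
boxFL [ 667. -181.   95.]
boxBL [ 837. -155.   95.]
boxBR [830. 123.  95.]
boxFR [630. 115.  95.]
rackA [ 478. -433.   35.]
rackB [ 447. -260.   35.]
rackC [ 496. -243.   35.]
rackD [ 529. -420.   35.]
sd1 [ 594. -338.   10.]
sd2 [ 693. -338.   10.]
meter [704. 286.  35.]
bigA [365. 150.  15.]
bigB [289. 277.  15.]
```

View pics/sc1.png

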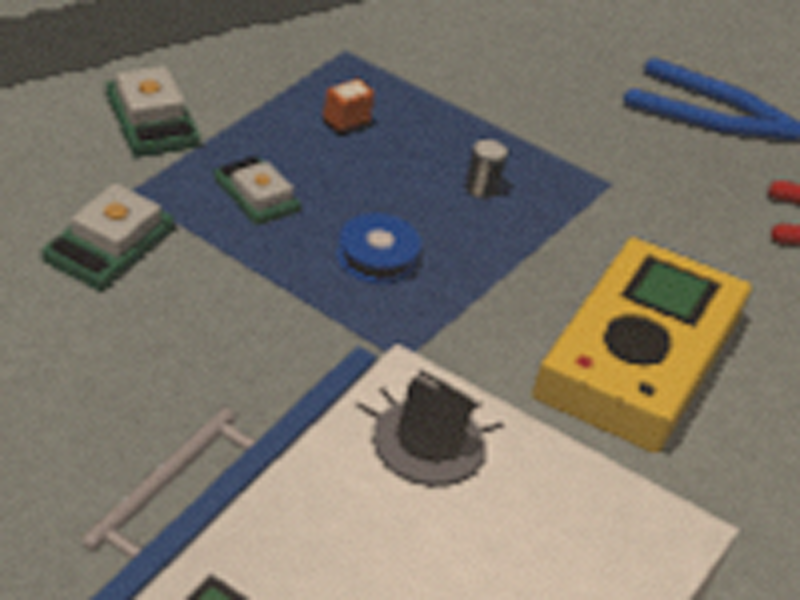

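```bash
cat >> h.py <<'E'
def wp(*ws):
    "waypoints (x,y,z,yaw) -> scaled shift/turn from the present pose"
    s=read_state(); R0=R.from_euler('xyz',s['tool_rot']); p=np.array(s['eef_pos'])
    print('at',p.round(1),np.round(s['tool_rot'],3),'w',round(s['width'],1),'t',round(s['clock'],1),'F',np.round(s['force'],1))
    for w in ws:
        sh=R0.inv().apply(np.array(w[:3])-p)/300
        tn=(R0.inv()*R.from_euler('xyz',[np.pi,0,w[3]])).as_rotvec()/(np.pi/2)
        print(w,sh.round(3),tn.round(3),'rows',round(np.linalg.norm(sh)*300/41.7,1))
E
python3 -c "
from h import *
wp((390,380,350,2.2),(560,50,350,1.571))"
```

```text
at [211.  614.5 221.3] [-3.141 -0.     2.811] w 85.5 t 0.2 F [-0.   0.7 -1. ]
(390, 380, 350, 2.2) [-0.818 -0.546 -0.429] [-0.001  0.     0.389] rows 7.7
(560, 50, 350, 1.571) [-1.711 -1.402 -0.428] [-0.001  0.     0.789] rows 16.2
```

Request:
move_arm(rows="-0.818 -0.546 -0.429 0 0 0.389 -1;-0.818 -0.546 -0.429 0 0 0.389 -1;-0.818 -0.546 -0.429 0 0 0.389 -1;-0.818 -0.546 -0.429 0 0 0.389 -1;-0.818 -0.546 -0.429 0 0 0.389 -1;-0.818 -0.546 -0.429 0 0 0.389 -1;-0.818 -0.546 -0.429 0 0 0.389 -1;-0.818 -0.546 -0.429 0 0 0.389 -1;-0.818 -0.546 -0.429 0 0 0.389 -1;-0.818 -0.546 -0.429 0 0 0.389 -1;-0.818 -0.546 -0.429 0 0 0.389 -1;-0.818 -0.546 -0.429 0 0 0.389 -1")

```text
clock: 1.25
eef_pos: [388.6, 381.2, 349.7]
tool_rot: [-3.14, -0.001, 2.202]
force: [0.0, 1.4, -0.1]
width: 85.5
gripper_force: 0.0
```

```bash
python3 -c "
from h import *
grab('wrist','w1')
wp((560,100,350,1.571))"
```

```text
at [388.6 381.3 349.6] [-3.14  -0.     2.203] w 85.7 t 1.3 F [-0.7 -0.3  0.5]
(560, 100, 350, 1.571) [-1.094 -0.093 -0.002] [-0.001  0.     0.402] rows 7.9
```

View pics/w1.png

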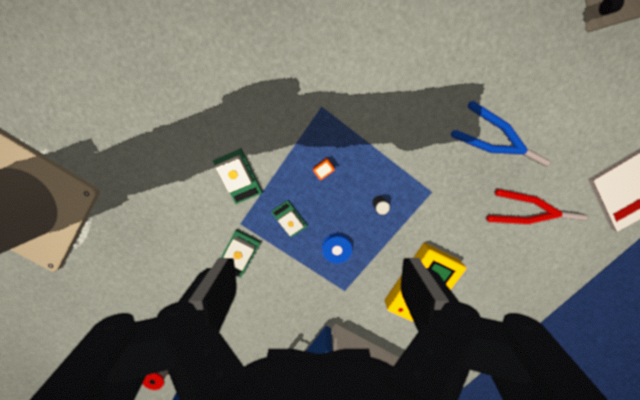

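```bash
python3 -c "
from h import *
d=grab('wrist')
for n,u,v,z in [('relay',323,168,32),('mod',289,219,18),('reel',337,250,18),('cap',382,207,36),('bigA',240,252,20),('bigB',235,174,20)]: print(n,onz(d,u,v,z).round(0))
wp((490,200,300,1.9),(590,10,270,1.571))"
```

```text
relay [400. 376.  32.]
mod [408. 263.  18.]
reel [515. 265.  18.]
cap [522. 382.  36.]
bigA [370. 155.  20.]
bigB [286. 277.  20.]
at [388.7 381.2 349.6] [-3.14  -0.     2.202] w 85.5 t 1.4 F [-0.9 -0.2 -0.4]
(490, 200, 300, 1.9) [-0.687 -0.084  0.165] [-0.001 -0.     0.192] rows 5.1
(590, 10, 270, 1.571) [-1.395 -0.189  0.265] [-0.001  0.     0.402] rows 10.3
```

Request:
move_arm(rows="-1 -0.13 0.2 0 0 0.4 -1;-1 -0.13 0.2 0 0 0.4 -1;-1 -0.13 0.2 0 0 0.4 -1;-1 -0.13 0.2 0 0 0.4 -1;-1 -0.13 0.2 0 0 0.4 -1;-1 -0.13 0.2 0 0 0.4 -1;-1 -0.13 0.2 0 0 0.4 -1;-1 -0.13 0.2 0 0 0.4 -1")

```text
clock: 2.02
eef_pos: [536.4, 108.9, 289.3]
tool_rot: [-3.142, 0.004, 1.566]
force: [-0.1, -0.0, 0.3]
width: 85.7
gripper_force: 0.0
```

```bash
python3 -c "
from h import *
wp((590,10,270,1.571))"
```

```text
at [536.4 108.9 289.3] [-3.142  0.004  1.566] w 85.7 t 2.0 F [-0.1 -0.   0.3]
(590, 10, 270, 1.571) [-0.329  0.18   0.066] [-0.     0.003 -0.003] rows 2.7
```

Request:
move_arm(rows="-0.33 0.18 0.066 0 0 0 -1;-0.33 0.18 0.066 0 0 0 -1;-0.33 0.18 0.066 0 0 0 -1;-0.33 0.18 0.066 0 0 0 -1;-0.33 0.18 0.066 0 0 0 -1;-0.33 0.18 0.066 0 0 0 -1")

```text
clock: 2.52
eef_pos: [588.6, 17.3, 269.9]
tool_rot: [-3.14, -0.001, 1.573]
force: [0.4, 1.0, -0.4]
width: 85.4
gripper_force: 0.0
```

```bash
python3 -c "
from h import *
d=grab('wrist','w2');print(read_state()['eef_pos'],read_state()['tool_rot'])
for p in [(575,-86,57),(575,36,57),(680,68,139)]: print(proj(d,p))"
```

```text
[588.59067482  17.90587207 270.17681103] [-3.14050438e+00 -1.21628940e-03  1.57424386e+00]
(np.float64(309.0676152809948), np.float64(246.56515490718007))
(np.float64(308.2423709780065), np.float64(160.36439683801865))
(np.float64(412.76653465710046), np.float64(141.4223506867011))
```

View pics/w2.png

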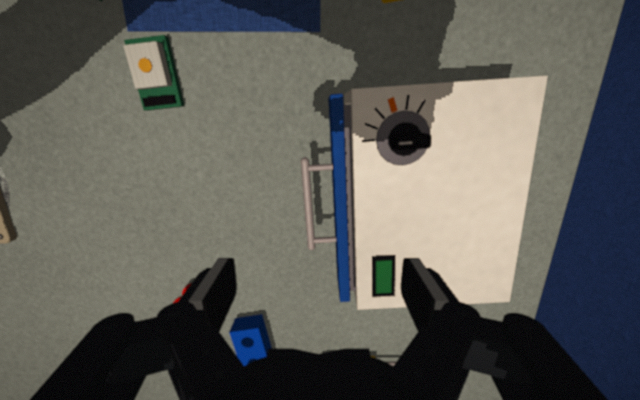

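The wrist view shows the handle bar from (305,160) to (311,248). The roof corners are (353,89), (546,76), (511,301) and (358,309). The dial skirt is centred near (402,138), and the orange stroke is at (392,104).

```bash
python3 -c "
from h import *
d=grab('wrist')
for n,u,v,z in [('h1',305,161,57),('h2',311,247,57),('FLroof',353,89,95),('BL',546,76,95),('BR',511,301,95),('FR',358,309,95),('dial skirt',402,138,109),('orange',392,104,95),('front top L',331,96,82),('front top R',341,300,82),('dialtop',410,142,139)]: print(n,onz(d,u,v,z).round(1))
c=(d['img'][:,:,0].astype(int));
"
```

```text
h1 [570.9  35.8  57. ]
h2 [577.9 -86.1  57. ]
FLroof [624.8 119.2  95. ]
BL [827.4 132.4  95. ]
BR [ 849.3 -147.1   95. ]
FR [ 642.8 -160.7   95. ]
dial skirt [677.8  69.4 109. ]
orange [667.6 104.2  95. ]
front top L [602.  112.8  82. ]
front top R [ 620.4 -155.9   82. ]
dialtop [677.4  68.2 139. ]
```

```bash
python3 -c "
from h import *
wp((574.5,-25,130,1.635),(574.5,-25,52,1.635))"
```

```text
at [588.6  18.  270.4] [-3.141e+00 -1.000e-03  1.575e+00] w 85.1 t 2.6 F [-0.3  0.2  0.7]
(574.5, -25, 130, 1.635) [-0.144 -0.047  0.468] [-0.    -0.001 -0.038] rows 3.5
(574.5, -25, 52, 1.635) [-0.144 -0.047  0.728] [-0.    -0.001 -0.038] rows 5.3
```

Request:
move_arm(rows="-0.144 -0.047 0.3 0 0 -0.038 0.4;-0.144 -0.047 0.468 0 0 -0.038 0.4;-0.144 -0.047 0.468 0 0 -0.038 0.4;-0.144 -0.047 0.468 0 0 -0.038 0.4;-0.144 -0.047 0.468 0 0 -0.038 0.4;-0.144 -0.047 0.468 0 0 -0.038 0.4;-0.144 -0.047 0.468 0 0 -0.038 0.4;-0.144 -0.047 0.468 0 0 -0.038 0.4;-0.144 -0.047 0.468 0 0 -0.038 0.4")

```text
clock: 3.37
eef_pos: [576.5, -26.7, 132.2]
tool_rot: [3.138, -0.0, 1.633]
force: [-0.3, 0.9, -0.0]
width: 25.6
gripper_force: 0.0
```

```bash
python3 -c "
from h import *
wp((574.5,-25,52,1.635),(574.5,-25,130,1.635))"
```

```text
at [576.5 -26.7 132.2] [ 3.138 -0.     1.633] w 25.6 t 3.4 F [-0.3  0.9 -0. ]
(574.5, -25, 52, 1.635) [ 0.006 -0.007  0.267] [ 0.002 -0.    -0.002] rows 1.9
(574.5, -25, 130, 1.635) [ 0.006 -0.006  0.007] [ 0.002 -0.    -0.002] rows 0.1
```

Request:
move_arm(rows="0.006 -0.007 0.07 0 0 0 0.4;0.006 -0.007 0.12 0 0 0 0.4;0.006 -0.007 0.17 0 0 0 0.4;0.006 -0.007 0.22 0 0 0 0.4;0.006 -0.007 0.267 0 0 0 0.4;0.006 -0.007 0.267 0 0 0 0.4;0.006 -0.007 0.267 0 0 0 1;0.006 -0.007 0.267 0 0 0 1;0.006 -0.007 0.267 0 0 0 1;0.006 -0.007 0.267 0 0 0 1;0.006 -0.007 0.267 0 0 0 1")

```text
clock: 4.28
eef_pos: [575.2, -25.8, 52.9]
tool_rot: [3.136, 0.0, 1.631]
force: [-0.3, 0.5, 5.5]
width: -0.1
gripper_force: 3.5
```

```bash
python3 -c "
from h import *
p=read_state()['eef_pos'];c,s=np.cos(.064),np.sin(.064)
wp(*[(p[0]-c*k,p[1]-s*k,p[2],1.635) for k in (0,100,136,146)])"
```

```text
at [575.2 -25.8  52.9] [3.136 0.    1.631] w -0.1 t 4.3 F [-0.3  0.5  5.5]
(np.float64(575.2164748607764), np.float64(-25.759172583700376), np.float64(52.87221322042974), 1.635) [0. 0. 0.] [ 0.004  0.    -0.002] rows 0.0
(np.float64(475.4212049652534), np.float64(-32.154804411731305), np.float64(52.87221322042974), 1.635) [-0.001 -0.333 -0.002] [ 0.004  0.    -0.002] rows 2.4
(np.float64(439.49490780286516), np.float64(-34.45723186982244), np.float64(52.87221322042974), 1.635) [-0.002 -0.453 -0.002] [ 0.004  0.    -0.002] rows 3.3
(np.float64(429.51538081331285), np.float64(-35.09679505262553), np.float64(52.87221322042974), 1.635) [-0.002 -0.487 -0.003] [ 0.004  0.    -0.002] rows 3.5
```

```bash
python3 -c "
from h import *
d=grab('wrist','w3');s=grab('side');S=grab('scene')
a=cv2.resize(s['img'][130:280,180:380,::-1],(640,480),interpolation=2);b=cv2.resize(S['img'][160:280,290:450,::-1],(640,480),interpolation=2)
cv2.imwrite('pics/c3.png',cv2.resize(np.vstack([a,b]),(400,600)))
wd=cv2.resize(d['img'][:,:,::-1],(400,250));cv2.imwrite('pics/c3.png',np.hstack([cv2.resize(np.vstack([a,b]),(400,600)),np.vstack([wd,np.zeros((350,400,3),np.uint8)])]))"
```

```text
(no output)
```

View pics/c3.png

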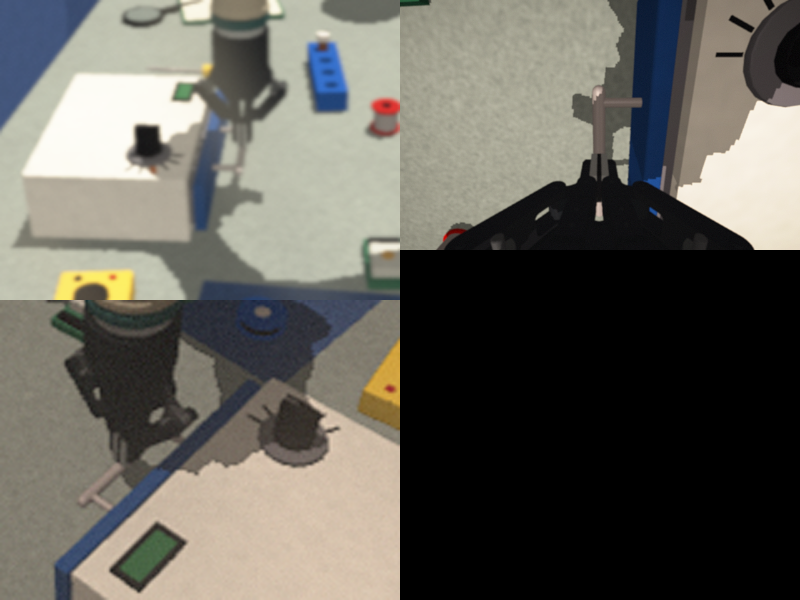

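Fingers closed with the reading at 0 mm, though the view shows the bar running between them. I'll test with a short pull and see whether the drawer front follows.

Request:
move_arm(rows="0 -0.04 0 0 0 0 1;0 -0.08 0 0 0 0 1;0 -0.12 0 0 0 0 1;0 -0.16 0 0 0 0 1;0 -0.2 0 0 0 0 1;0 -0.2 0 0 0 0 1;0 -0.2 0 0 0 0 1")

```text
clock: 5.02
eef_pos: [513.8, -29.5, 51.3]
tool_rot: [3.139, 0.0, 1.631]
force: [0.8, 0.2, 0.8]
width: 0.1
gripper_force: 0.0
```

```bash
python3 -c "
from h import *
wp()
d=grab('wrist','w4');s=grab('scene')
a=cv2.resize(d['img'][100:400,200:500,::-1],(600,600),interpolation=2);b=cv2.resize(s['img'][160:320,270:323+27,::-1],(200,400),interpolation=2)
cv2.imwrite('pics/c4.png',np.hstack([a,np.vstack([b,np.zeros((200,200,3),np.uint8)])]))"
```

```text
at [513.8 -29.5  51.3] [3.139 0.    1.631] w 0.1 t 5.0 F [0.8 0.2 0.8]
```

View pics/c4.png

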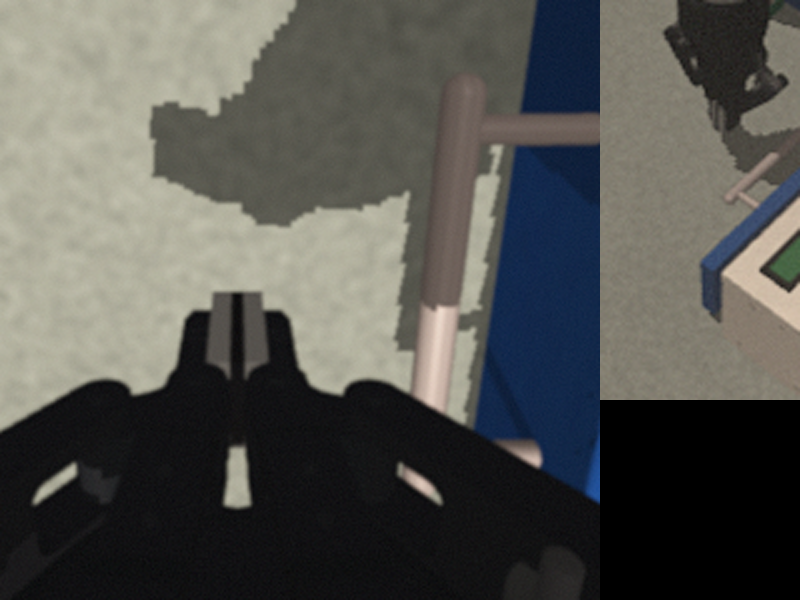

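```bash
python3 -c "
from h import *
d=grab('wrist')
for n,u,v,z in [('bar',427,180,57),('bar2',416,296,57),('frontedgetop',450,300,82),('tips',318,247,38)]: print(n,onz(d,u,v,z).round(1))
S=grab('scene')
for n,u,v in [('hL',322,240),('hR',357,209)]: print(n,onz(S,u,v,57).round(1))
"
```

```text
bar [568.7  18.   57. ]
bar2 [574.8 -53.5  57. ]
frontedgetop [581.1 -37.4  82. ]
tips [514.3 -33.8  38. ]
hL [577.9 -85.6  57. ]
hR [572.3  36.2  57. ]
```

```bash
python3 -c "
from h import *
p=np.array(read_state()['eef_pos']);out=[]
for n in('side','scene'):
    d=grab(n);u,v=proj(d,p);im=d['img'].copy();k=6
    x0,y0=int(u)-32,int(v)-35
    c=cv2.resize(im[y0:y0+65,x0:x0+65,::-1],None,fx=k,fy=k,interpolation=2)
    for dz,col in((-14,(0,0,255)),(0,(0,255,0)),(10,(255,0,255))):
        a=proj(d,p+[0,0,dz]);cv2.circle(c,(int((a[0]-x0+.5)*k),int((a[1]-y0+.5)*k)),3,col,-1)
    out.append(c)
cv2.imwrite('pics/c5.png',np.hstack(out))"
```

```text
(no output)
```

View pics/c5.png

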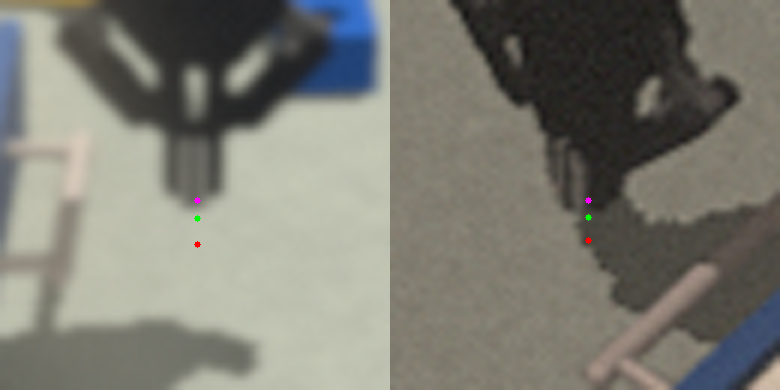

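The overlay shows the real fingertips at about 10 mm behind the reported TCP, not 14 mm ahead of it. Contact on the bar's top at TCP z of 52.9 says the same. So I'll treat tips as TCP z + 9.6 and the grasp point as TCP z + 28.6, and redo the handle grasp.

```bash
python3 -c "
from h import *
wp((513,-29,85,1.635),(573,-25,85,1.635),(573,-25,29,1.635))"
```

```text
at [513.6 -29.4  50.1] [3.141 0.    1.631] w 0.1 t 5.3 F [-0.3  0.3  0. ]
(513, -29, 85, 1.635) [ 0.002 -0.002 -0.116] [ 0.     0.    -0.002] rows 0.8
(573, -25, 85, 1.635) [ 0.003  0.199 -0.116] [ 0.     0.    -0.002] rows 1.7
(573, -25, 29, 1.635) [0.003 0.199 0.071] [ 0.     0.    -0.002] rows 1.5
```

Request:
move_arm(rows="0 0 -0.12 0 0 0 0.4;0 0 -0.12 0 0 0 0.4;0 0.1 -0.12 0 0 0 0.4;0 0.2 -0.12 0 0 0 0.4;0 0.2 -0.12 0 0 0 0.4;0 0.2 -0.12 0 0 0 0.4;0 0.2 -0.07 0 0 0 0.4;0 0.2 -0.02 0 0 0 0.4;0 0.2 0.03 0 0 0 0.4;0 0.2 0.07 0 0 0 0.4;0 0.2 0.07 0 0 0 0.4;0 0.2 0.07 0 0 0 0.4")

```text
clock: 6.32
eef_pos: [573.5, -25.9, 29.7]
tool_rot: [3.14, -0.0, 1.631]
force: [0.1, 0.2, -0.2]
width: 25.5
gripper_force: 0.0
```

Request:
move_arm(rows="0 0 0 0 0 0 1;0 0 0 0 0 0 1;0 0 0 0 0 0 1;0 0 0 0 0 0 1;0 0 0 0 0 0 1")

```text
clock: 6.73
eef_pos: [572.4, -26.0, 29.2]
tool_rot: [-3.141, -0.0, 1.631]
force: [-1.7, -0.1, 5.7]
width: 9.0
gripper_force: 58.7
```

Request:
move_arm(rows="0 -0.05 0 0 0 0 1;0 -0.1 0 0 0 0 1;0 -0.16 0 0 0 0 1;0 -0.22 0 0 0 0 1;0 -0.28 0 0 0 0 1;0 -0.34 0 0 0 0 1;0 -0.39 0 0 0 0 1;0 -0.42 0 0 0 0 1;0 -0.44 0 0 0 0 1;0 -0.44 0 0 0 0 1")

```text
clock: 7.57
eef_pos: [439.3, -34.7, 29.2]
tool_rot: [-3.14, 0.001, 1.63]
force: [-0.6, -1.9, 4.3]
width: 9.0
gripper_force: 60.6
```

Request:
move_arm(rows="0 -0.01 0 0 0 0 1;0 -0.02 0 0 0 0 1;0 -0.03 0 0 0 0 1;0 -0.04 0 0 0 0 1;0 -0.04 0 0 0 0 1")

```text
clock: 7.98
eef_pos: [433.5, -35.1, 29.3]
tool_rot: [3.135, 0.003, 1.631]
force: [6.6, -0.6, -2.6]
width: 9.0
gripper_force: 59.8
```

Request:
move_arm(rows="0 -0.01 0 0 0 0 1;0 -0.02 0 0 0 0 1;0 -0.03 0 0 0 0 1;0 -0.03 0 0 0 0 1")

```text
clock: 8.32
eef_pos: [433.6, -35.2, 29.4]
tool_rot: [3.123, 0.003, 1.632]
force: [27.6, -0.1, -23.7]
width: 8.8
gripper_force: 58.6
```

Request:
move_arm(rows="0 0.04 0 0 0 0 1;0 0.04 0 0 0 0 0.35;0 0.04 0 0 0 0 0.35;0 0.04 0 0 0 0 0.35;0 0.04 0 0 0 0 0.35")

```text
clock: 8.73
eef_pos: [430.3, -34.2, 28.9]
tool_rot: [-3.139, -0.001, 1.631]
force: [-1.2, -0.9, 0.1]
width: 27.7
gripper_force: 0.0
```

```bash
python3 -c "
from h import *
wp()"
```

```text
at [430.3 -34.2  28.9] [-3.139e+00 -1.000e-03  1.631e+00] w 27.7 t 8.7 F [-1.2 -0.9  0.1]
```

```bash
python3 -c "
from h import *
wp((430,-34,150,1.635),(445,150,200,1.6),(450,250,250,1.571),(465,310,250,1.571))"
```

```text
at [430.3 -34.2  28.9] [-3.139e+00 -1.000e-03  1.631e+00] w 27.7 t 8.7 F [-1.2 -0.9  0.1]
(430, -34, 150, 1.635) [ 0.001 -0.002 -0.404] [-0.001 -0.    -0.003] rows 2.9
(445, 150, 200, 1.6) [ 0.61   0.085 -0.57 ] [-0.001 -0.     0.02 ] rows 6.0
(450, 250, 250, 1.571) [ 0.942  0.121 -0.737] [-0.001 -0.     0.038] rows 8.6
(465, 310, 250, 1.571) [ 1.139  0.183 -0.737] [-0.001 -0.     0.038] rows 9.8
```

Request:
move_arm(rows="0 0 -0.13 0 0 0 0.35;0 0 -0.27 0 0 0 0;0 0 -0.4 0 0 0 -0.4;0.15 0 -0.4 0 0 0.02 -1;0.35 0.05 -0.5 0 0 0.04 -1;0.6 0.085 -0.6 0 0 0.04 -1;0.942 0.12 -0.737 0 0 0.038 -1;0.942 0.12 -0.737 0 0 0.038 -1;0.942 0.12 -0.737 0 0 0.038 -1;0.942 0.12 -0.737 0 0 0.038 -1;0.942 0.12 -0.737 0 0 0.038 -1;0.942 0.12 -0.737 0 0 0.038 -1")

```text
clock: 9.73
eef_pos: [450.2, 254.6, 250.4]
tool_rot: [3.141, -0.002, 1.579]
force: [0.6, 0.1, 0.3]
width: 85.1
gripper_force: 0.0
```

Request:
move_arm(rows="0.1 0.03 0 0 0 0 -1;0.2 0.05 0 0 0 0 -1;0.25 0.05 0 0 0 0 -1;0.25 0.05 0 0 0 0 -1;0.25 0.05 0 0 0 0 -1;0.25 0.05 0 0 0 0 -1;0.25 0.05 0 0 0 0 -1")

```text
clock: 10.32
eef_pos: [465.7, 322.6, 250.2]
tool_rot: [-3.141, 0.001, 1.568]
force: [-0.5, 0.5, 0.0]
width: 85.5
gripper_force: 0.0
```

```bash
python3 -c "
from h import *
d=grab('wrist','w6');wp()
for n,p in dict(relay=(400,376,32),mod=(408,263,18),reel=(515,265,18),cap=(522,382,36)).items(): print(n,np.round(proj(d,p)))
cv2.imwrite('pics/c6.png',cv2.resize(d['img'][60:310,170:490,::-1],(768,600),interpolation=2))"
```

```text
at [465.9 323.  250.4] [-3.141  0.     1.569] w 85.3 t 10.4 F [0.3 0.2 0.3]
relay [266. 132.]
mod [278. 213.]
reel [353. 211.]
cap [364. 127.]
```

View pics/c6.png

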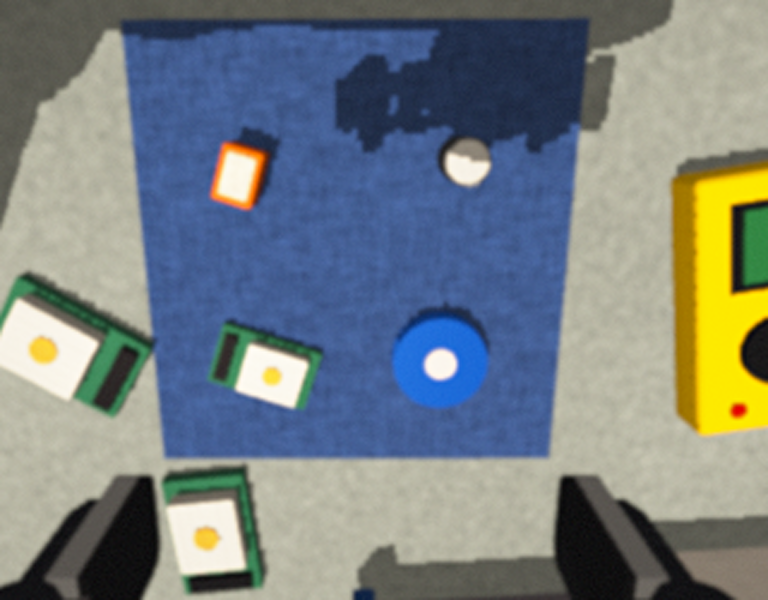

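The view shows the relay top at crop (239,177), the capacitor top at (467,161), the reel centre at (441,365), and the small module's can centre at (272,376) with its corners clear.

```bash
python3 -c "
from h import *
d=grab('wrist');f=lambda x,y:(170+x/2.4-.3,60+y/2.4-.3)
print('cap',onz(d,*f(467,161),36));print('reel',onz(d,*f(441,365),18))
def quad(n,c,z):
    P=np.array([onz(d,*f(*q),z)[:2] for q in c]);e=np.roll(P,-1,0)-P
    print(n,P.mean(0).round(1),np.linalg.norm(e,axis=1).round(0),np.degrees(np.arctan2(e[:,1],e[:,0])).round(0))
quad('can',[(246,343),(312,365),(298,409),(233,388)],18)
quad('board',[(228,322),(322,348),(304,410),(209,381)],8)
quad('relay',[(225,142),(266,151),(251,209),(212,198)],32)
"
```

```text
cap [522.66091991 382.79048427  36.        ]
reel [515.44691764 264.49246991  18.        ]
can [414.7 257.5] [41. 30. 41. 30.] [ -20. -108.  160.   72.]
board [409.8 260.7] [58. 42. 61. 40.] [ -16. -106.  161.   70.]
relay [403.4 375.7] [22. 31. 21. 30.] [ -12. -107.  164.   73.]
```

```bash
cat >> h.py <<'E'
TC=np.array([570.2,-26.3]);B=.064
def tray(x,y): c,s=np.cos(B),np.sin(B); return TC+[c*x-s*y,s*x+c*y]
E
python3 -c "
from h import *
wp((522.5,382.8,70,2.83),(522.5,382.8,-1.5,2.83))
for n,p in dict(cap=(10,40),relay=(10,-40),mod=(-45,-8),reel=(-45,68),vial=(-45,-80)).items(): print(n,tray(*p).round(1))"
```

```text
at [465.9 323.4 250.4] [-3.141  0.     1.569] w 85.4 t 10.4 F [1.  0.1 0.3]
(522.5, 382.8, 70, 2.83) [0.198 0.189 0.601] [-0.    -0.    -0.803] rows 4.8
(522.5, 382.8, -1.5, 2.83) [0.198 0.189 0.84 ] [-0.    -0.    -0.803] rows 6.4
cap [577.6  14.3]
relay [582.7 -65.6]
mod [525.8 -37.2]
reel [520.9  38.7]
vial [ 530.4 -109. ]
```

Request:
move_arm(rows="0.198 0.189 0.1 0 0 -0.803 -1;0.198 0.189 0.2 0 0 -0.803 -1;0.198 0.189 0.3 0 0 -0.803 -1;0.198 0.189 0.4 0 0 -0.803 -1;0.198 0.189 0.5 0 0 -0.803 -1;0.198 0.189 0.6 0 0 -0.803 -1;0.198 0.189 0.6 0 0 -0.803 -1;0.198 0.189 0.6 0 0 -0.803 -1;0.198 0.189 0.6 0 0 -0.803 -1;0.198 0.189 0.6 0 0 -0.803 -1;0.198 0.189 0.6 0 0 -0.803 -1;0.198 0.189 0.6 0 0 -0.803 -1")

```text
clock: 11.42
eef_pos: [522.8, 383.6, 70.5]
tool_rot: [3.141, -0.0, 2.829]
force: [0.6, -0.4, -0.2]
width: 85.5
gripper_force: 0.0
```

```bash
python3 -c "
from h import *
wp((522.5,382.8,-1.5,2.83))"
```

```text
at [522.8 383.6  70.5] [ 3.141 -0.     2.829] w 85.5 t 11.4 F [ 0.6 -0.4 -0.2]
(522.5, 382.8, -1.5, 2.83) [ 0.    -0.003  0.24 ] [ 0.    -0.    -0.001] rows 1.7
```

Request:
move_arm(rows="0 -0.003 0.06 0 0 0 -0.1;0 -0.003 0.12 0 0 0 -0.1;0 -0.003 0.18 0 0 0 -0.1;0 -0.003 0.22 0 0 0 -0.1;0 -0.003 0.24 0 0 0 -0.1;0 -0.003 0.24 0 0 0 1;0 -0.003 0.24 0 0 0 1;0 -0.003 0.24 0 0 0 1;0 -0.003 0.24 0 0 0 1;0 -0.003 0.1 0 0 0 1;0 -0.003 -0.1 0 0 0 1;0 -0.003 -0.2 0 0 0 1")

```text
clock: 12.42
eef_pos: [521.9, 383.1, 124.5]
tool_rot: [-3.141, -0.0, 2.832]
force: [1.1, 0.8, -1.3]
width: 23.3
gripper_force: 59.0
```

```bash
python3 -c "
from h import *
wp((540,200,140,3.0),(577.6,14.3,130,3.206),(577.6,14.3,25,3.206))"
```

```text
at [521.9 383.1 124.5] [-3.141 -0.     2.832] w 23.3 t 12.4 F [ 1.1  0.8 -1.3]
(540, 200, 140, 3.0) [-0.243 -0.563 -0.051] [-0.001 -0.    -0.107] rows 4.4
(577.6, 14.3, 130, 3.206) [-0.551 -1.114 -0.017] [-0.001 -0.    -0.238] rows 8.9
(577.6, 14.3, 25, 3.206) [-0.551 -1.114  0.333] [-0.001 -0.    -0.238] rows 9.3
```

Request:
move_arm(rows="-0.06 -0.12 -0.03 0 0 -0.05 1;-0.12 -0.24 -0.04 0 0 -0.1 1;-0.18 -0.36 -0.05 0 0 -0.15 1;-0.24 -0.48 -0.05 0 0 -0.2 1;-0.3 -0.6 -0.05 0 0 -0.238 1;-0.36 -0.72 -0.05 0 0 -0.238 1;-0.42 -0.84 -0.05 0 0 -0.238 1;-0.48 -0.94 -0.05 0 0 -0.238 1;-0.5 -1 -0.05 0 0 -0.238 1;-0.5 -1 -0.05 0 0 -0.238 1;-0.5 -1 -0.05 0 0 -0.238 1")

```text
clock: 13.33
eef_pos: [574.3, 50.3, 139.0]
tool_rot: [-3.141, 0.001, -3.08]
force: [-0.5, 1.3, -0.5]
width: 23.1
gripper_force: 59.0
```

```bash
python3 -c "
from h import *
wp((577.6,14.3,120,3.206),(577.6,14.3,23,3.206))"
```

```text
at [574.3  50.3 139. ] [-3.141e+00  1.000e-03 -3.080e+00] w 23.1 t 13.3 F [-0.5  1.3 -0.5]
(577.6, 14.3, 120, 3.206) [-0.004 -0.121  0.063] [-0.     0.001 -0.002] rows 1.0
(577.6, 14.3, 23, 3.206) [-0.003 -0.12   0.387] [-0.     0.001 -0.002] rows 2.9
```

Request:
move_arm(rows="-0.004 -0.06 0.06 0 0 0 1;-0.004 -0.12 0.12 0 0 0 1;-0.004 -0.12 0.2 0 0 0 1;-0.004 -0.12 0.28 0 0 0 1;-0.004 -0.12 0.35 0 0 0 1;-0.004 -0.12 0.388 0 0 0 1;-0.004 -0.12 0.388 0 0 0 1;-0.004 -0.12 0.388 0 0 0 0.06;-0.004 -0.12 0.388 0 0 0 0.06;-0.004 -0.12 0.3 0 0 0 0.06;-0.004 -0.12 0.2 0 0 0 0.06;-0.004 -0.12 0.05 0 0 0 0.06")

```text
clock: 14.33
eef_pos: [575.8, 16.7, 119.7]
tool_rot: [3.141, -0.004, -3.076]
force: [0.7, 0.7, 0.1]
width: 40.3
gripper_force: 0.0
```

```bash
python3 -c "
from h import *
wp((577,14,150,3.206),(500,200,160,3.0),(403.4,375.7,150,2.88),(414.7,257.5,70,2.83),(414.7,257.5,0,2.83))"
```

```text
at [575.8  16.7 119.7] [ 3.141 -0.004 -3.076] w 40.3 t 14.3 F [0.7 0.7 0.1]
(577, 14, 150, 3.206) [-0.003 -0.009 -0.101] [ 0.    -0.003  0.001] rows 0.7
(500, 200, 160, 3.0) [ 0.213  0.626 -0.133] [-0.    -0.003  0.132] rows 4.9
(403.4, 375.7, 150, 2.88) [ 0.495  1.232 -0.099] [-0.    -0.003  0.208] rows 9.6
(414.7, 257.5, 70, 2.83) [0.483 0.836 0.168] [-0.    -0.003  0.24 ] rows 7.0
(414.7, 257.5, 0, 2.83) [0.482 0.836 0.401] [-0.    -0.003  0.24 ] rows 7.5
```

Request:
move_arm(rows="0 0 -0.1 0 0 0 0;0.05 0.1 -0.1 0 0 0.05 -0.3;0.11 0.22 -0.1 0 0 0.1 -0.3;0.18 0.34 -0.1 0 0 0.15 -0.3;0.25 0.46 -0.1 0 0 0.2 -0.3;0.32 0.58 -0.1 0 0 0.24 -0.3;0.39 0.7 -0.1 0 0 0.24 -0.3;0.45 0.8 -0.1 0 0 0.24 -0.3;0.482 0.836 -0.05 0 0 0.24 -0.3;0.482 0.836 0 0 0 0.24 -0.3;0.482 0.836 0 0 0 0.24 -0.3;0.482 0.836 0 0 0 0.24 -0.3")

```text
clock: 15.33
eef_pos: [416.8, 257.2, 120.3]
tool_rot: [-3.142, -0.0, 2.83]
force: [-0.0, -0.6, -1.3]
width: 55.5
gripper_force: 0.0
```

```bash
cat >> h.py <<'E'
def blobs(d,z,roi=(360,560,215,420)):
    "colour blobs on the mat, as world points at height z per colour"
    hsv=cv2.cvtColor(d['img'],cv2.COLOR_RGB2HSV)
    for n,lo,hi,h in [('relay',(3,140,120),(18,255,255),25),('reel',(100,190,140),(125,255,255),16),('green',(60,80,40),(90,255,255),8),('white',(0,0,165),(40,70,255),20)]:
        k,l,s,c=cv2.connectedComponentsWithStats(cv2.inRange(hsv,lo,hi))
        for i in range(1,k):
            if s[i,4]<25: continue
            p=onz(d,*c[i],h)
            if roi[0]<p[0]<roi[1] and roi[2]<p[1]<roi[3]: print(n,p.round(0)[:2],s[i,4])
E
python3 -c "
from h import *
blobs(grab('scene'),0);print('-');blobs(grab('wrist'),0)
wp((414.7,257.5,0,2.83))"
```

```text
white [411. 256.] 25
-
relay [400. 371.] 727
reel [511. 260.] 1543
green [398. 264.] 864
white [406. 380.] 427
white [409. 258.] 929
white [514. 265.] 202
at [418.  256.7 120.9] [3.140e+00 1.000e-03 2.828e+00] w 55.6 t 15.4 F [-0.3 -0.8  0. ]
(414.7, 257.5, 0, 2.83) [ 0.012 -0.002  0.403] [ 0.001  0.001 -0.001] rows 2.9
```

Request:
move_arm(rows="0.02 0 0.1 0 0 0 -0.1;0.02 0 0.2 0 0 0 -0.1;0.02 0 0.28 0 0 0 -0.1;0.02 0 0.34 0 0 0 -0.1;0.02 0 0.38 0 0 0 -0.1;0.02 0 0.4 0 0 0 -0.1;0.02 0 0.4 0 0 0 -0.1;0.02 0 0.4 0 0 0 1;0.02 0 0.4 0 0 0 1;0.02 0 0.4 0 0 0 1;0.02 0 0.4 0 0 0 1;0.02 0 0.4 0 0 0 1")

```text
clock: 16.43
eef_pos: [412.2, 259.2, 1.1]
tool_rot: [3.14, 0.002, 2.829]
force: [-0.3, -0.8, 7.1]
width: 28.0
gripper_force: 59.9
```

Request:
move_arm(rows="0 0 -0.06 0 0 0 1;0 0 -0.15 0 0 0 1;0 0 -0.25 0 0 0 1;0 0 -0.36 0 0 0 1;0 0 -0.46 0 0 0 1;0 0 -0.46 0 0 0 1")

```text
clock: 16.93
eef_pos: [414.2, 260.6, 143.2]
tool_rot: [3.134, 0.006, 2.83]
force: [0.0, 0.3, -0.9]
width: 27.9
gripper_force: 59.4
```

```bash
python3 -c "
from h import *
wp((525.8,-37.2,138,3.206),(525.8,-37.2,25,3.206))"
```

```text
at [414.2 260.6 143.2] [3.134 0.006 2.83 ] w 27.9 t 16.9 F [ 0.   0.3 -0.9]
(525.8, -37.2, 138, 3.206) [-0.659 -0.831  0.014] [ 0.004  0.005 -0.24 ] rows 7.6
(525.8, -37.2, 25, 3.206) [-0.656 -0.834  0.391] [ 0.004  0.005 -0.24 ] rows 8.1
```

Request:
move_arm(rows="-0.08 -0.1 0 0 0 -0.05 1;-0.17 -0.2 0 0 0 -0.1 1;-0.25 -0.31 0 0 0 -0.15 1;-0.33 -0.42 0 0 0 -0.2 1;-0.41 -0.52 0 0 0 -0.24 1;-0.5 -0.63 0 0 0 -0.24 1;-0.58 -0.73 0 0 0 -0.24 1;-0.64 -0.81 0 0 0 -0.24 1;-0.658 -0.831 0 0 0 -0.24 1;-0.658 -0.831 0 0 0 -0.24 1;-0.658 -0.831 0 0 0 -0.24 1;-0.658 -0.831 0 0 0 -0.24 1")

```text
clock: 17.93
eef_pos: [521.7, -36.6, 137.6]
tool_rot: [3.14, -0.001, -3.074]
force: [0.4, -0.4, 0.3]
width: 27.8
gripper_force: 59.4
```

```bash
python3 -c "
from h import *
wp((525.8,-37.2,25,3.206),(403.4,375.7,150,2.88))"
```

```text
at [521.7 -36.6 137.6] [ 3.140e+00 -1.000e-03 -3.074e+00] w 27.8 t 17.9 F [ 0.4 -0.4  0.3]
(525.8, -37.2, 25, 3.206) [-0.014 -0.004  0.375] [ 0.001 -0.001  0.002] rows 2.7
(403.4, 375.7, 150, 2.88) [ 0.301  1.398 -0.039] [ 0.001 -0.001  0.21 ] rows 10.3
```

Request:
move_arm(rows="-0.038 0 0.07 0 0 0 1;-0.038 0 0.14 0 0 0 1;-0.038 0 0.21 0 0 0 1;-0.038 0 0.28 0 0 0 1;-0.038 0 0.34 0 0 0 1;-0.038 0 0.375 0 0 0 1;-0.038 0 0.378 0 0 0 1;-0.038 0 0.378 0 0 0 0.05;-0.038 0 0.378 0 0 0 0.05;-0.038 0 0.26 0 0 0 0.05;-0.038 0 0.13 0 0 0 0.05;-0.038 0 0 0 0 0 0.05")

```text
clock: 18.93
eef_pos: [533.0, -37.7, 139.0]
tool_rot: [3.141, -0.002, -3.076]
force: [1.6, -0.1, 0.5]
width: 40.8
gripper_force: 0.0
```

```bash
python3 -c "
from h import *
wp((403.4,370,160,2.88),(515.4,264.5,130,2.83))"
```

```text
at [533.  -37.7 139. ] [ 3.141e+00 -2.000e-03 -3.076e+00] w 40.8 t 18.9 F [ 1.6 -0.1  0.5]
(403.4, 370, 160, 2.88) [ 0.342  1.384 -0.069] [-0.    -0.001  0.208] rows 10.3
(515.4, 264.5, 130, 2.83) [-0.007  1.009  0.03 ] [-0.    -0.001  0.24 ] rows 7.3
```

Request:
move_arm(rows="0 0.1 -0.07 0 0 0.05 0;0.05 0.22 -0.07 0 0 0.1 -0.3;0.08 0.34 -0.07 0 0 0.15 -0.3;0.11 0.46 -0.07 0 0 0.2 -0.3;0.14 0.58 -0.07 0 0 0.21 -0.3;0.17 0.7 -0.07 0 0 0.21 -0.3;0.2 0.82 -0.07 0 0 0.21 -0.3;0.23 0.94 -0.07 0 0 0.21 -0.3;0.25 1 -0.07 0 0 0.21 -0.3;0.25 1 -0.07 0 0 0.21 -0.3;0.25 1 -0.07 0 0 0.21 -0.3")

```text
clock: 19.85
eef_pos: [438.7, 257.8, 159.2]
tool_rot: [3.141, 0.0, 2.881]
force: [0.9, 0.8, 0.1]
width: 55.5
gripper_force: 0.0
```

```bash
python3 -c "
from h import *
blobs(grab('wrist'),0)
wp((403.4,375.7,90,2.88),(403.4,375.7,-2,2.88))"
```

```text
relay [401. 371.] 502
reel [512. 265.] 1625
white [404. 379.] 319
white [514. 266.] 167
at [439.4 256.2 159.3] [3.142e+00 1.000e-03 2.878e+00] w 55.4 t 19.9 F [ 0.8  0.2 -1.1]
(403.4, 375.7, 90, 2.88) [0.22  0.353 0.231] [ 0.     0.    -0.001] rows 3.4
(403.4, 375.7, -2, 2.88) [0.22  0.353 0.538] [ 0.     0.    -0.001] rows 4.9
```

Request:
move_arm(rows="0.1 0.12 0.1 0 0 0 -0.3;0.2 0.24 0.2 0 0 0 -0.3;0.22 0.353 0.23 0 0 0 -0.3;0.22 0.353 0.23 0 0 0 -0.3;0.22 0.353 0.23 0 0 0 -0.3;0.22 0.353 0.3 0 0 0 -0.3;0.22 0.353 0.37 0 0 0 -0.3;0.22 0.353 0.44 0 0 0 -0.3;0.22 0.353 0.5 0 0 0 -0.3;0.22 0.353 0.53 0 0 0 -0.3;0.22 0.353 0.538 0 0 0 -0.3;0.22 0.353 0.538 0 0 0 -0.3")

```text
clock: 20.9
eef_pos: [404.6, 374.4, -2.4]
tool_rot: [-3.141, 0.0, 2.875]
force: [0.0, -0.4, -0.2]
width: 55.5
gripper_force: 0.0
```

Request:
move_arm(rows="0 0 0 0 0 0 1;0 0 0 0 0 0 1;0 0 0 0 0 0 1;0 0 0 0 0 0 1;0 0 0 0 0 0 1;0 0 -0.1 0 0 0 1;0 0 -0.2 0 0 0 1;0 0 -0.32 0 0 0 1;0 0 -0.44 0 0 0 1;0 0 -0.46 0 0 0 1;0 0 -0.46 0 0 0 1")

```text
clock: 21.82
eef_pos: [405.1, 377.4, 138.6]
tool_rot: [3.136, 0.003, 2.877]
force: [-0.2, -0.5, -0.6]
width: 28.6
gripper_force: 59.4
```

```bash
python3 -c "
from h import *
wp((500,100,140,3.206),(582.7,-65.6,140,3.206),(582.7,-65.6,23,3.206))"
```

```text
at [405.1 377.4 138.6] [3.136e+00 3.000e-03 2.877e+00] w 28.6 t 21.8 F [-0.2 -0.5 -0.6]
(500, 100, 140, 3.206) [-0.547 -0.81  -0.008] [ 0.003  0.003 -0.209] rows 7.0
(582.7, -65.6, 140, 3.206) [-0.957 -1.271 -0.009] [ 0.003  0.003 -0.209] rows 11.4
(582.7, -65.6, 23, 3.206) [-0.956 -1.273  0.381] [ 0.003  0.003 -0.209] rows 11.8
```

Request:
move_arm(rows="-0.08 -0.11 0 0 0 -0.05 1;-0.16 -0.21 0 0 0 -0.1 1;-0.24 -0.32 0 0 0 -0.15 1;-0.32 -0.43 0 0 0 -0.21 1;-0.4 -0.54 0 0 0 -0.21 1;-0.48 -0.64 0 0 0 -0.21 1;-0.56 -0.75 0 0 0 -0.21 1;-0.64 -0.86 0 0 0 -0.21 1;-0.7 -0.95 0 0 0 -0.21 1;-0.72 -0.98 0 0 0 -0.21 1;-0.72 -0.98 0 0 0 -0.21 1;-0.72 -0.98 0 0 0 -0.21 1")

```text
clock: 22.82
eef_pos: [534.0, 35.9, 134.4]
tool_rot: [3.141, -0.002, -3.077]
force: [-0.3, -0.1, -0.8]
width: 28.3
gripper_force: 59.4
```

```bash
python3 -c "
from h import *
wp((582.7,-65.6,140,3.206),(582.7,-65.6,22.5,3.206))"
```

```text
at [534.   35.9 134.4] [ 3.141e+00 -2.000e-03 -3.077e+00] w 28.3 t 22.8 F [-0.3 -0.1 -0.8]
(582.7, -65.6, 140, 3.206) [-0.14  -0.348 -0.019] [ 0.001 -0.002 -0.   ] rows 2.7
(582.7, -65.6, 22.5, 3.206) [-0.141 -0.348  0.372] [ 0.001 -0.002 -0.   ] rows 3.8
```

Request:
move_arm(rows="-0.07 -0.12 -0.02 0 0 0 1;-0.14 -0.24 -0.02 0 0 0 1;-0.14 -0.348 -0.02 0 0 0 1;-0.14 -0.348 -0.02 0 0 0 1;-0.14 -0.348 0.05 0 0 0 1;-0.14 -0.348 0.13 0 0 0 1;-0.14 -0.348 0.21 0 0 0 1;-0.14 -0.348 0.29 0 0 0 1;-0.14 -0.348 0.35 0 0 0 1;-0.14 -0.348 0.372 0 0 0 1;-0.14 -0.348 0.372 0 0 0 1;-0.14 -0.348 0.372 0 0 0 0.05")

```text
clock: 23.82
eef_pos: [583.5, -63.6, 23.7]
tool_rot: [3.14, -0.001, -3.074]
force: [-1.0, 0.2, 0.6]
width: 39.6
gripper_force: 0.0
```

Request:
move_arm(rows="0 0 0 0 0 0 0.05;0 0 0 0 0 0 0.05;0 0 -0.12 0 0 0 0.05;0 0 -0.24 0 0 0 0.05;0 0 -0.38 0 0 0 0.05;0 0.1 -0.42 0 0 0 0.05;0 0.1 -0.42 0 0 0 0.05;0 0.1 -0.42 0 0 0 0.05")

```text
clock: 24.48
eef_pos: [582.8, -33.7, 151.9]
tool_rot: [3.14, 0.004, -3.073]
force: [0.5, -1.1, -0.1]
width: 40.5
gripper_force: 0.0
```

```bash
python3 -c "
from h import *
wp((515.4,264.5,130,2.83),(515.4,264.5,-6.5,2.83))"
```

```text
at [582.8 -33.7 151.9] [ 3.14   0.004 -3.073] w 40.5 t 24.5 F [ 0.5 -1.1 -0.1]
(515.4, 264.5, 130, 2.83) [0.156 1.007 0.073] [0.001 0.002 0.242] rows 7.3
(515.4, 264.5, -6.5, 2.83) [0.158 1.006 0.528] [0.001 0.002 0.242] rows 8.3
```

Request:
move_arm(rows="0.02 0.12 -0.03 0 0 0.05 -0.5;0.04 0.25 -0.03 0 0 0.1 -1;0.06 0.38 0 0 0 0.15 -1;0.08 0.51 0 0 0 0.2 -1;0.1 0.64 0 0 0 0.24 -1;0.12 0.77 0 0 0 0.24 -1;0.14 0.9 0.03 0 0 0.24 -1;0.155 1 0.07 0 0 0.24 -1;0.155 1 0.1 0 0 0.24 -1;0.155 1 0.1 0 0 0.24 -1;0.155 1 0.1 0 0 0.24 -1")

```text
clock: 25.4
eef_pos: [515.9, 258.4, 119.3]
tool_rot: [-3.139, -0.0, 2.828]
force: [0.7, -0.2, 0.6]
width: 85.3
gripper_force: 0.0
```

```bash
python3 -c "
from h import *
blobs(grab('wrist'),0);print('-');blobs(grab('scene'),0)
wp((515.4,264.5,-6.5,2.83))"
```

```text
reel [505. 268.] 1675
reel [534. 284.] 28
white [515. 265.] 272
-
at [517.  257.8 120.3] [-3.141e+00  1.000e-03  2.826e+00] w 85.6 t 25.5 F [-0.1  0.7  0.4]
(515.4, 264.5, -6.5, 2.83) [0.013 0.02  0.423] [-0.001  0.001 -0.002] rows 3.0
```

Request:
move_arm(rows="0.013 0.02 0.08 0 0 0 -1;0.013 0.02 0.16 0 0 0 -1;0.013 0.02 0.24 0 0 0 -1;0.013 0.02 0.32 0 0 0 -1;0.013 0.02 0.39 0 0 0 -1;0.013 0.02 0.42 0 0 0 -1;0.013 0.02 0.43 0 0 0 -1;0.013 0.02 0.43 0 0 0 0.2;0.013 0.02 0.43 0 0 0 0.2;0.013 0.02 0.43 0 0 0 0.2;0.013 0.02 0.43 0 0 0 0.2;0.013 0.02 0.43 0 0 0 0.2")

```text
clock: 26.5
eef_pos: [515.3, 267.3, -7.1]
tool_rot: [3.14, 0.002, 2.829]
force: [-0.7, -1.1, 4.9]
width: 53.6
gripper_force: 62.4
```

Request:
move_arm(rows="0 0 -0.06 0 0 0 0.3;0 0 -0.15 0 0 0 0.3;0 0 -0.25 0 0 0 0.3;0 0 -0.36 0 0 0 0.3;0 0 -0.48 0 0 0 0.3;0 0 -0.48 0 0 0 0.3;0 0 -0.48 0 0 0 0.3")

```text
clock: 27.08
eef_pos: [515.8, 268.3, 138.2]
tool_rot: [3.137, 0.004, 2.83]
force: [0.2, -0.3, -1.6]
width: 53.7
gripper_force: 63.1
```

```bash
python3 -c "
from h import *
wp((520.9,38.7,135,3.206),(520.9,38.7,18,3.206))"
```

```text
at [515.8 268.3 138.2] [3.137 0.004 2.83 ] w 53.7 t 27.1 F [ 0.2 -0.3 -1.6]
(520.9, 38.7, 135, 3.206) [-0.251 -0.723  0.008] [ 0.003  0.003 -0.239] rows 5.5
(520.9, 38.7, 18, 3.206) [-0.249 -0.725  0.398] [ 0.003  0.003 -0.239] rows 6.2
```

Request:
move_arm(rows="-0.04 -0.1 0 0 0 -0.05 0.3;-0.07 -0.2 0 0 0 -0.1 0.3;-0.11 -0.3 0 0 0 -0.15 0.3;-0.15 -0.4 0 0 0 -0.2 0.3;-0.19 -0.5 0 0 0 -0.24 0.3;-0.22 -0.6 0 0 0 -0.24 0.3;-0.25 -0.7 0 0 0 -0.24 0.3;-0.25 -0.723 0 0 0 -0.24 0.3;-0.25 -0.723 0 0 0 -0.24 0.3;-0.25 -0.723 0 0 0 -0.24 0.3;-0.25 -0.723 0 0 0 -0.24 0.3;-0.25 -0.723 0 0 0 -0.24 0.3")

```text
clock: 28.08
eef_pos: [518.8, 39.9, 134.5]
tool_rot: [3.141, -0.0, -3.074]
force: [-0.1, 0.0, -0.5]
width: 53.3
gripper_force: 63.2
```

```bash
python3 -c "
from h import *
wp((520.9,38.7,17.5,3.206))
d=grab('wrist','w9');cv2.imwrite('pics/c9.png',d['img'][:,:,::-1])"
```

```text
at [518.8  39.9 134.5] [ 3.141 -0.    -3.074] w 53.3 t 28.1 F [-0.1  0.  -0.5]
(520.9, 38.7, 17.5, 3.206) [-0.007 -0.005  0.39 ] [ 0.001 -0.     0.002] rows 2.8
```

View pics/c9.png

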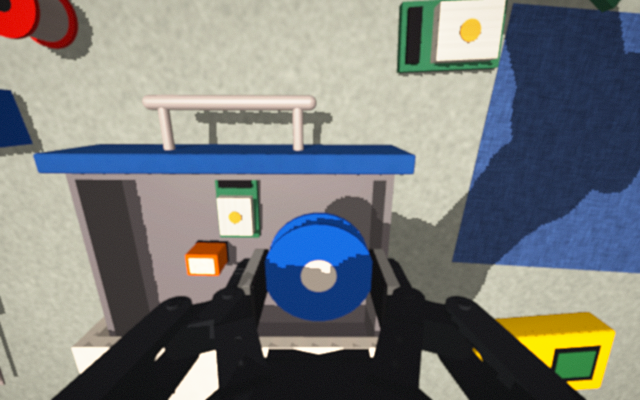

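The drawer is fully open, with the module (237,208) and relay (205,260) in it. The reel is held over the free right-hand part, clear of the wall.

Request:
move_arm(rows="-0.007 -0.005 0.08 0 0 0 0.3;-0.007 -0.005 0.16 0 0 0 0.3;-0.007 -0.005 0.24 0 0 0 0.3;-0.007 -0.005 0.31 0 0 0 0.3;-0.007 -0.005 0.36 0 0 0 0.3;-0.007 -0.005 0.388 0 0 0 0.3;-0.007 -0.005 0.388 0 0 0 0.3;-0.007 -0.005 0.388 0 0 0 -0.43;-0.007 -0.005 0.388 0 0 0 -0.43;-0.007 -0.005 0.388 0 0 0 -0.43;-0.007 -0.005 0.3 0 0 0 -0.43;-0.007 -0.005 0.2 0 0 0 -0.43")

```text
clock: 29.13
eef_pos: [519.9, 36.4, 74.9]
tool_rot: [3.142, -0.003, -3.077]
force: [0.5, -0.3, 0.1]
width: 60.9
gripper_force: 0.0
```

Request:
move_arm(rows="0 0 -0.12 0 0 0 -0.2;0 0 -0.24 0 0 0 -0.2;0 0 -0.36 0 0 0 0;0 0 -0.45 0 0 0 0;0 0 -0.45 0 0 0 0;0 0 -0.45 0 0 0 0")

```text
clock: 29.63
eef_pos: [522.3, 36.7, 212.3]
tool_rot: [3.141, 0.005, -3.076]
force: [-0.5, 0.1, -1.1]
width: 42.7
gripper_force: 0.0
```

```bash
python3 -c "
from h import *
S=grab('scene')
R0=np.array([onz(S,*q,35)[:2] for q in [(155,322),(222,258),(242,267),(175,336)]]);print(R0.mean(0))
d=R0[1]-R0[0];print(np.degrees(np.arctan2(d[1],d[0])))
print('vial top',onz(S,167,312,63),onz(S,167,314,63))
wp((487,-230,200,3.206),(494,-330,200,3.206))"
```

```text
[ 487.78173107 -339.18443998]
100.25017526889563
vial top [ 494.98674282 -407.95217847   63.        ] [ 498.56066168 -409.92870097   63.        ]
at [521.1  36.7 210.7] [ 3.141e+00  2.000e-03 -3.076e+00] w 42.6 t 29.7 F [-0.7 -0.7  0.8]
(487, -230, 200, 3.206) [ 0.171 -0.88   0.035] [0.    0.001 0.001] rows 6.5
(494, -330, 200, 3.206) [ 0.17  -1.214  0.035] [0.    0.001 0.001] rows 8.8
```

Request:
move_arm(rows="0.02 -0.12 0 0 0 0 -0.3;0.04 -0.24 0 0 0 0 -0.3;0.06 -0.37 0 0 0 0 -0.3;0.08 -0.5 0 0 0 0 -0.3;0.1 -0.62 0 0 0 0 -0.3;0.12 -0.75 0 0 0 0 -0.3;0.15 -0.88 0 0 0 0 -0.3;0.17 -1 0 0 0 0 -0.3;0.17 -1 0 0 0 0 -0.3;0.17 -1 0 0 0 0 -0.3")

```text
clock: 30.52
eef_pos: [487.6, -268.7, 208.3]
tool_rot: [3.141, -0.003, -3.082]
force: [0.7, 0.9, 0.1]
width: 55.6
gripper_force: 0.0
```

Request:
move_arm(rows="0 -0.12 0 0 0 0 -0.3;0 -0.24 0.05 0 0 0 -0.3;0 -0.36 0.05 0 0 0 -0.3;0 -0.36 0.05 0 0 0 -0.3;0 -0.36 0.05 0 0 0 -0.3;0 -0.36 0.05 0 0 0 -0.3")

```text
clock: 31.02
eef_pos: [496.9, -371.6, 193.6]
tool_rot: [3.138, -0.001, -3.075]
force: [0.2, 0.3, 0.3]
width: 55.4
gripper_force: 0.0
```

```bash
python3 -c "
from h import *
d=grab('wrist');wp();u,v=map(int,proj(d,(499,-409,63)));print(u,v,d['img'].shape)
x0,y0=max(0,min(u-120,400)),max(0,v-100);print(x0,y0)
cv2.imwrite('pics/c10.png',cv2.resize(d['img'][y0:y0+180,x0:x0+240,::-1],None,fx=3,fy=3,interpolation=2))"
```

```text
at [ 497.2 -371.1  194. ] [ 3.139e+00 -1.000e-03 -3.074e+00] w 55.7 t 31.1 F [ 0.8  1.1 -0.1]
282 192 (400, 640, 3)
162 92
```

View pics/c10.png

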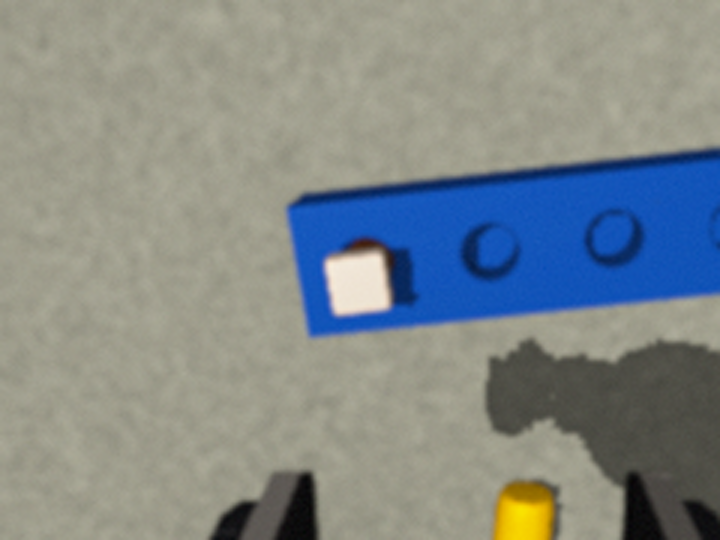

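```bash
python3 -c "
from h import *
d=grab('wrist');f=lambda x,y:(162+x/3-.3,92+y/3-.3)
P=np.array([onz(d,*f(*q),63)[:2] for q in [(325,257),(384,249),(392,310),(333,316)]]);e=np.roll(P,-1,0)-P
print(P.mean(0).round(1),np.linalg.norm(e,axis=1).round(0),np.degrees(np.arctan2(e[:,1],e[:,0])).round(0))
P=np.array([onz(d,*f(*q),35)[:2] for q in [(312,336),(720,295)]]);print('rack',P, np.degrees(np.arctan2(*(P[1]-P[0])[::-1])))
for h in (490,250),(613,237): print('hole',onz(d,*f(*h),35))
u,v=proj(d,(475,-270,35));print(u,v,d['img'][int(v)-4:int(v)+5:4,int(u)])
w=P=None
wp((500,-407,110,3.29),(500,-407,28,3.29))"
```

```text
[ 492.9 -409.8] [20. 21. 21. 21.] [ 102.    9.  -80. -172.]
rack [[ 522.1600693  -430.09740829]
 [ 495.80819984 -277.07479306]] 99.77101083600596
hole [ 484.34547643 -364.74495488   35.        ]
hole [ 476.48904407 -319.88662411   35.        ]
410.9632337631393 172.3180484275603 [[  9  57 130]
 [ 10  42  99]
 [ 12  73 167]]
at [ 497.4 -371.2  194.3] [ 3.139 -0.    -3.074] w 55.4 t 31.1 F [-0.1 -0.6 -0.3]
(500, -407, 110, 3.29) [-0.001 -0.12   0.281] [ 0.002 -0.    -0.051] rows 2.2
(500, -407, 28, 3.29) [-0.001 -0.121  0.554] [ 0.002 -0.    -0.051] rows 4.1
```

Request:
move_arm(rows="0.015 -0.06 0.1 0 0 -0.07 -0.3;0.015 -0.128 0.2 0 0 -0.07 -0.1;0.015 -0.128 0.3 0 0 -0.07 0;0.015 -0.128 0.35 0 0 -0.07 0;0.015 -0.128 0.35 0 0 -0.07 0;0.015 -0.128 0.35 0 0 -0.07 0;0.015 -0.128 0.35 0 0 -0.07 0")

```text
clock: 31.7
eef_pos: [496.1, -412.2, 91.3]
tool_rot: [-3.14, 0.002, -2.965]
force: [-0.7, -1.0, 0.3]
width: 42.9
gripper_force: 0.0
```

```bash
python3 -c "
from h import *
wp((492.7,-409.7,31,3.316))"
```

```text
at [ 496.1 -412.2   91.3] [-3.140e+00  2.000e-03 -2.965e+00] w 42.9 t 31.7 F [-0.7 -1.   0.3]
(492.7, -409.7, 31, 3.316) [0.01  0.01  0.201] [-0.001  0.001  0.001] rows 1.5
```

Request:
move_arm(rows="0.01 0.01 0.05 0 0 0 0;0.01 0.01 0.1 0 0 0 0;0.01 0.01 0.15 0 0 0 0;0.01 0.01 0.19 0 0 0 0;0.01 0.01 0.2 0 0 0 0;0.01 0.01 0.2 0 0 0 0;0.01 0.01 0.2 0 0 0 1;0.01 0.01 0.2 0 0 0 1;0.01 0.01 0.2 0 0 0 1;0.01 0.01 0.2 0 0 0 1;0.01 0.01 0.2 0 0 0 1")

```text
clock: 32.62
eef_pos: [492.0, -410.8, 31.1]
tool_rot: [-3.14, 0.001, -2.967]
force: [-0.1, 0.1, 5.8]
width: 18.8
gripper_force: 59.0
```

Request:
move_arm(rows="0 0 -0.05 0 0 0 1;0 0 -0.1 0 0 0 1;0 0 -0.15 0 0 0 1;0 0 -0.25 0 0 0 1;0 0 -0.36 0 0 0 1;0 0 -0.42 0 0 0 1;0 0 -0.42 0 0 0 1;0 0 -0.42 0 0 0 1")

```text
clock: 33.28
eef_pos: [491.7, -410.6, 157.0]
tool_rot: [-3.14, 0.002, -2.967]
force: [-1.1, -0.2, -1.5]
width: 18.7
gripper_force: 59.1
```

```bash
python3 -c "
from h import *
wp((530.4,-109,158,3.206),(530.4,-109,43,3.206))
S=grab('scene');
hsv=cv2.cvtColor(S['img'],cv2.COLOR_RGB2HSV)
for q in [(499,-409)]: print(proj(S,(*q,63)))
cv2.imwrite('pics/c11.png',cv2.resize(S['img'][150:350,140:440,::-1],(798,532),interpolation=2))"
```

```text
at [ 491.7 -410.6  157. ] [-3.140e+00  2.000e-03 -2.967e+00] w 18.7 t 33.3 F [-1.1 -0.2 -1.5]
(530.4, -109, 158, 3.206) [-0.302  0.967 -0.005] [-0.001  0.001  0.07 ] rows 7.3
(530.4, -109, 43, 3.206) [-0.302  0.968  0.379] [-0.001  0.001  0.07 ] rows 7.8
(np.float64(167.5789477850366), np.float64(313.8221442265422))
```

View pics/c11.png

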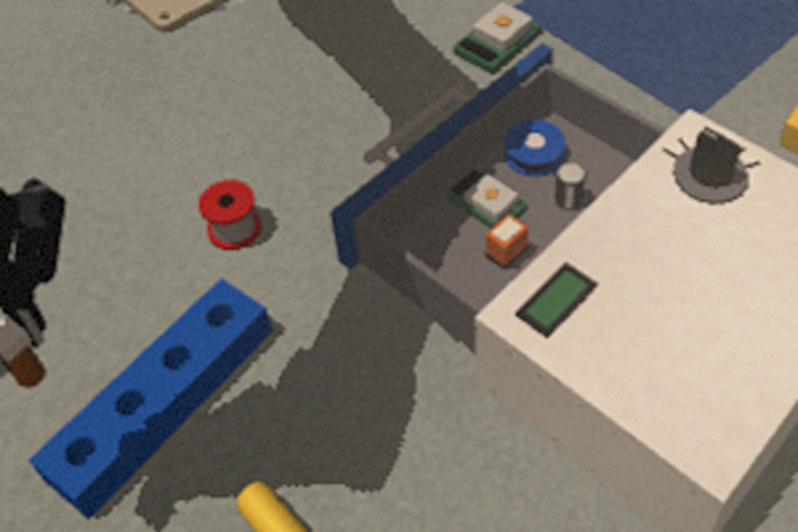

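The rack is now empty with the vial held at lower left. The reel, capacitor, module and relay all lie upright in the drawer.

Request:
move_arm(rows="-0.04 0.12 0 0 0 0.03 1;-0.08 0.24 0 0 0 0.07 1;-0.12 0.36 0 0 0 0.07 1;-0.15 0.48 0 0 0 0.07 1;-0.19 0.6 0 0 0 0.07 1;-0.23 0.72 0 0 0 0.07 1;-0.27 0.84 0 0 0 0.07 1;-0.3 0.94 0 0 0 0.07 1;-0.302 0.967 0 0 0 0.07 1;-0.302 0.967 0 0 0 0.07 1;-0.302 0.967 0 0 0 0.07 1;-0.302 0.967 0 0 0 0.07 1")

```text
clock: 34.33
eef_pos: [529.2, -110.9, 155.3]
tool_rot: [-3.14, -0.001, -3.079]
force: [-0.2, -1.0, -0.5]
width: 18.8
gripper_force: 59.1
```

```bash
python3 -c "
from h import *
wp((530.4,-109,42,3.206))"
```

```text
at [ 529.2 -110.9  155.3] [-3.140e+00 -1.000e-03 -3.079e+00] w 18.8 t 34.3 F [-0.2 -1.  -0.5]
(530.4, -109, 42, 3.206) [-0.005  0.006  0.378] [-0.001 -0.001 -0.001] rows 2.7
```

Request:
move_arm(rows="-0.005 0.006 0.08 0 0 0 1;-0.005 0.006 0.16 0 0 0 1;-0.005 0.006 0.23 0 0 0 1;-0.005 0.006 0.29 0 0 0 1;-0.005 0.006 0.34 0 0 0 1;-0.005 0.006 0.365 0 0 0 1;-0.005 0.006 0.378 0 0 0 1;-0.005 0.006 0.378 0 0 0 1;-0.005 0.006 0.378 0 0 0 1")

```text
clock: 35.08
eef_pos: [531.6, -107.8, 42.9]
tool_rot: [-3.141, 0.001, -3.078]
force: [0.8, -0.2, 0.9]
width: 18.7
gripper_force: 59.1
```

Request:
move_arm(rows="0 0 0 0 0 0 0.25;0 0 0 0 0 0 0.25;0 0 0 0 0 0 0.25;0 0 -0.06 0 0 0 0.25;0 0 -0.14 0 0 0 0.25;0 0 -0.26 0 0 0 0.25;0 0 -0.38 0 0 0 0.25;0.1 0 -0.38 0 0 0 0.25;0.22 0 -0.38 0 0 0 0.25;0.3 0 -0.38 0 0 0 0.25;0.3 0 -0.38 0 0 0 0.25;0.3 0 -0.38 0 0 0 0.25")

```text
clock: 36.08
eef_pos: [440.8, -112.7, 157.2]
tool_rot: [3.141, 0.001, -3.078]
force: [0.4, -0.8, -0.4]
width: 32.2
gripper_force: 0.0
```

```bash
python3 -c "
from h import *
d=grab('wrist');cv2.imwrite('pics/c12.png',d['img'][:,:,::-1])
wp((425,-36,150,3.206),(425,-36,25,3.206))"
```

```text
at [ 442.3 -112.7  157.1] [-3.141e+00  2.000e-03 -3.077e+00] w 32.3 t 36.1 F [ 0.6  0.8 -0.3]
(425, -36, 150, 3.206) [0.041 0.259 0.024] [-0.     0.001  0.   ] rows 1.9
(425, -36, 25, 3.206) [0.042 0.259 0.44 ] [-0.     0.001  0.   ] rows 3.7
```

View pics/c12.png

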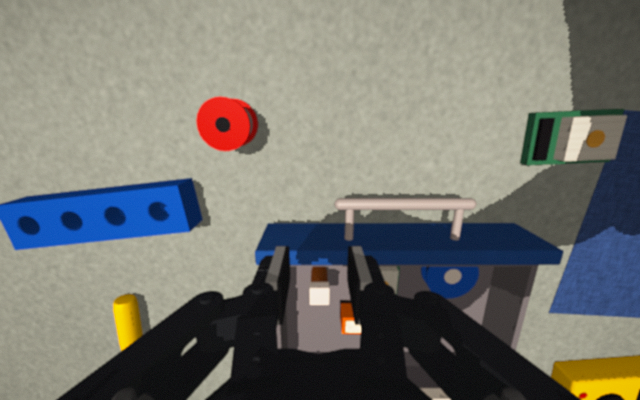

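```bash
python3 -c "
from h import *
d=grab('wrist')
a=onz(d,340,204,57);b=onz(d,471,204,57);print(a,b,(a+b)/2)
wp((433,-35,100,1.635))"
```

```text
[443.75721356 -93.13899278  57.        ] [435.92848607  28.41984084  57.        ] [439.84284982 -32.35957597  57.        ]
at [ 443.  -112.7  157. ] [-3.141e+00  2.000e-03 -3.076e+00] w 31.9 t 36.2 F [ 0.7 -0.2  0.5]
(433, -35, 100, 1.635) [0.017 0.261 0.19 ] [1.000e-03 1.000e-03 1.001e+00] rows 2.3
```

Request:
move_arm(rows="0.02 0.06 0 0 0 0.08 0.4;0.02 0.12 0 0 0 0.16 0.4;0.02 0.18 0 0 0 0.24 0.4;0.02 0.24 0 0 0 0.32 0.4;0.02 0.26 0 0 0 0.4 0.4;0.02 0.26 0 0 0 0.48 0.4;0.02 0.26 0 0 0 0.56 0.4;0.02 0.26 0 0 0 0.64 0.4;0.02 0.26 0.05 0 0 0.72 0.4;0.02 0.26 0.1 0 0 0.8 0.4;0.02 0.26 0.15 0 0 0.88 0.4;0.02 0.26 0.15 0 0 0.96 0.4")

```text
clock: 37.18
eef_pos: [430.7, -34.7, 109.4]
tool_rot: [-3.139, 0.0, 1.702]
force: [-0.8, 0.4, 0.5]
width: 25.4
gripper_force: 0.0
```

Request:
move_arm(rows="0 0 0 0 0 0.04 0.4;0 0 0 0 0 0.04 0.4;0 0 0 0 0 0.04 0.4")

```text
clock: 37.43
eef_pos: [431.5, -35.1, 111.2]
tool_rot: [3.141, 0.001, 1.647]
force: [-0.9, -0.3, -0.0]
width: 25.6
gripper_force: 0.0
```

```bash
python3 -c "
from h import *
d=grab('wrist');wp((433,-35,29,1.635))
for y in (10,20,30): 
  u,v=proj(d,(435,y,57)); r=d['img'][int(v),int(u)-25:int(u)+26].astype(int).sum(1)//3; print(int(u),int(v),r.tolist())"
```

```text
at [431.4 -35.1 111.4] [3.141 0.    1.647] w 25.7 t 37.5 F [ 0.1 -0.5  0.1]
(433, -35, 29, 1.635) [0.    0.005 0.275] [0.    0.    0.008] rows 2.0
328 160 [173, 159, 136, 112, 91, 85, 85, 84, 83, 85, 85, 85, 86, 85, 87, 86, 87, 87, 82, 86, 90, 95, 95, 102, 99, 98, 100, 101, 98, 96, 92, 88, 85, 84, 89, 88, 89, 88, 89, 87, 89, 90, 89, 88, 89, 85, 86, 85, 89, 88, 84]
329 146 [87, 86, 88, 87, 89, 89, 89, 87, 87, 86, 84, 84, 85, 85, 84, 85, 97, 115, 123, 103, 93, 93, 99, 102, 102, 99, 97, 99, 97, 92, 92, 85, 93, 93, 93, 92, 90, 93, 91, 94, 92, 92, 92, 95, 94, 95, 92, 95, 94, 91, 91]
330 131 [86, 87, 87, 85, 84, 85, 84, 84, 85, 90, 87, 91, 89, 88, 85, 84, 92, 101, 109, 119, 125, 133, 135, 135, 126, 110, 95, 91, 87, 88, 91, 90, 88, 88, 85, 87, 87, 88, 86, 85, 86, 85, 83, 85, 83, 82, 84, 83, 84, 86, 83]
```

Request:
move_arm(rows="0 0.02 0 0 0 0.008 0.4;0 0.02 0.06 0 0 0.008 0.4;0 0.02 0.12 0 0 0.008 0.4;0 0.02 0.17 0 0 0.008 0.4;0 0.02 0.22 0 0 0.008 0.4;0 0.02 0.26 0 0 0.008 0.4;0 0.02 0.275 0 0 0.008 0.4;0 0.02 0.275 0 0 0.008 0.4;0 0.02 0.275 0 0 0.008 1;0 0.02 0.275 0 0 0.008 1;0 0.02 0.275 0 0 0.008 1;0 0.02 0.275 0 0 0.008 1")

```text
clock: 38.48
eef_pos: [437.9, -34.9, 29.6]
tool_rot: [3.139, 0.0, 1.632]
force: [1.5, 0.6, 5.7]
width: 8.7
gripper_force: 58.5
```

```bash
python3 -c "
from h import *
p=read_state()['eef_pos'];c,s=np.cos(.064),np.sin(.064)
wp(*[(p[0]+c*k,p[1]+s*k,p[2],1.635) for k in (0,100,136,150)])"
```

```text
at [437.9 -34.9  29.6] [3.139 0.    1.632] w 8.7 t 38.5 F [1.5 0.6 5.7]
(np.float64(437.8916391860067), np.float64(-34.891469731928765), np.float64(29.600024969188368), 1.635) [0. 0. 0.] [ 0.002  0.    -0.002] rows 0.0
(np.float64(537.6869090815297), np.float64(-28.495837903897836), np.float64(29.600024969188368), 1.635) [0.001 0.333 0.001] [ 0.002  0.    -0.002] rows 2.4
(np.float64(573.6132062439181), np.float64(-26.193410445806702), np.float64(29.600024969188368), 1.635) [0.001 0.453 0.001] [ 0.002  0.    -0.002] rows 3.3
(np.float64(587.5845440292912), np.float64(-25.298021989882372), np.float64(29.600024969188368), 1.635) [0.002 0.5   0.001] [ 0.002  0.    -0.002] rows 3.6
```

Request:
move_arm(rows="0 0.02 0 0 0 0 1;0 0.05 0 0 0 0 1;0 0.09 0 0 0 0 1;0 0.13 0 0 0 0 1;0 0.17 0 0 0 0 1;0 0.21 0 0 0 0 1;0 0.25 0 0 0 0 1;0 0.29 0 0 0 0 1;0 0.33 0 0 0 0 1;0 0.37 0 0 0 0 1;0 0.4 0 0 0 0 1;0 0.41 0 0 0 0 1")

```text
clock: 39.48
eef_pos: [561.4, -26.8, 29.7]
tool_rot: [3.139, -0.0, 1.633]
force: [-1.1, 1.5, 7.2]
width: 9.0
gripper_force: 59.4
```

Request:
move_arm(rows="0 0.01 0 0 0 0 1;0 0.03 0 0 0 0 1;0 0.045 0 0 0 0 1;0 0.06 0 0 0 0 1;0 0.07 0 0 0 0 1;0 0.08 0 0 0 0 1;0 0.08 0 0 0 0 1;0 0.08 0 0 0 0 1")

```text
clock: 40.15
eef_pos: [582.7, -25.4, 29.7]
tool_rot: [-3.141, -0.001, 1.632]
force: [-2.0, 1.7, 7.2]
width: 8.9
gripper_force: 59.6
```

Request:
move_arm(rows="0 0.01 0 0 0 0 1;0 0.02 0 0 0 0 1;0 0.03 0 0 0 0 1;0 0.03 0 0 0 0 1")

```text
clock: 40.48
eef_pos: [582.4, -25.3, 29.5]
tool_rot: [-3.124, -0.006, 1.631]
force: [-22.0, 1.1, 25.0]
width: 8.9
gripper_force: 61.6
```

```bash
python3 -c "
from h import *
wp()"
```

```text
at [582.4 -25.3  29.5] [-3.124 -0.006  1.631] w 8.9 t 40.5 F [-22.    1.1  25. ]
```

Request:
move_arm(rows="0 0 0 0 0 0 0.4;0 0 0 0 0 0 0.4;0 0 0 0 0 0 0.4;0 -0.028 0 0 0 0 0.4;0 -0.028 0 0 0 0 0.4;0 -0.028 -0.1 0 0 0 0.4;0 -0.028 -0.2 0 0 0 0.4;0 -0.028 -0.33 0 0 0 0.4;0 -0.028 -0.46 0 0 0 0.4;0 -0.028 -0.6 0 0 0 0.4;0 -0.028 -0.6 0 0 0 0.4;0 -0.028 -0.6 0 0 0 0.4")

```text
clock: 41.48
eef_pos: [585.8, -26.2, 211.7]
tool_rot: [3.136, 0.001, 1.632]
force: [-0.3, -1.2, -0.9]
width: 25.5
gripper_force: 0.0
```

```bash
python3 -c "
from h import *
wp((677,0,250,1.571))
d=grab('wrist');cv2.imwrite('pics/c13.png',d['img'][:,:,::-1])
for p in [(582.5,-25,57),(678,69,109),(678,69,139)]: print(proj(d,p))"
```

```text
at [585.8 -26.2 211.7] [3.136e+00 1.000e-03 1.632e+00] w 25.5 t 41.5 F [-0.3 -1.2 -0.9]
(677, 0, 250, 1.571) [ 0.069  0.309 -0.126] [0.004 0.    0.039] rows 2.5
(np.float64(314.9157139048637), np.float64(184.3875917373469))
(np.float64(434.374540193944), np.float64(97.41284891180389))
(np.float64(450.22726369167316), np.float64(95.59965815091073))
```

View pics/c13.png

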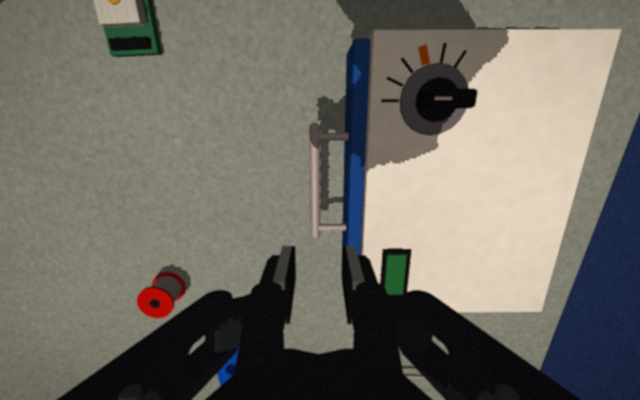

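```bash
python3 -c "
from h import *
d=grab('wrist')
print(onz(d,434,99,109)); print(onz(d,476,98,139),onz(d,443,98,139))
wp((678,69,185,3.206))"
```

```text
[675.20896039  68.35016484 109.        ]
[694.54750966  69.06712735 139.        ] [670.3218977   67.60482654 139.        ]
at [583.5 -25.3 208.5] [-3.141e+00 -1.000e-03  1.632e+00] w 25.5 t 41.6 F [ 0.5  1.3 -0.3]
(678, 69, 185, 3.206) [0.294 0.334 0.078] [-0.000e+00 -1.000e-03 -1.002e+00] rows 3.2
```

Request:
move_arm(rows="0.05 0.05 0 0 0 -0.08 0.1;0.1 0.1 0 0 0 -0.16 0.1;0.15 0.15 0 0 0 -0.24 0.1;0.2 0.2 0 0 0 -0.32 0.1;0.25 0.27 0 0 0 -0.4 0.1;0.292 0.332 0 0 0 -0.48 0.1;0.292 0.332 0 0 0 -0.56 0.1;0.292 0.332 0 0 0 -0.64 0.1;0.292 0.332 0 0 0 -0.72 0.1;0.292 0.332 0 0 0 -0.8 0.1;0.292 0.332 0.05 0 0 -0.88 0.1;0.292 0.332 0.08 0 0 -0.96 0.1")

```text
clock: 42.58
eef_pos: [676.7, 67.8, 182.1]
tool_rot: [3.142, -0.004, 3.137]
force: [0.1, 0.0, -0.8]
width: 38.3
gripper_force: 0.0
```

Request:
move_arm(rows="0 0 0 0 0 -0.04 0.1;0 0 0 0 0 -0.04 0.1;0 0 0 0 0 -0.04 0.1;0 0 0 0 0 -0.04 0.1")

```text
clock: 42.92
eef_pos: [677.7, 67.4, 184.2]
tool_rot: [-3.141, -0.001, -3.091]
force: [0.0, -0.4, -0.9]
width: 38.5
gripper_force: 0.0
```

```bash
python3 -c "
from h import *
wp((677,69,104.5,3.206))
d=grab('wrist');hsv=cv2.cvtColor(d['img'],cv2.COLOR_RGB2HSV);c=proj(d,(677,69,139));print(c)
u,v=map(int,c);g=d['img'].astype(int).sum(2)//3
print(g[max(0,v-8):v+12:4,u-20:u+21:2])"
```

```text
at [677.7  67.4 184.2] [-3.141e+00 -1.000e-03 -3.091e+00] w 38.5 t 42.9 F [ 0.  -0.4 -0.9]
(677, 69, 104.5, 3.206) [0.002 0.005 0.266] [-0.    -0.001 -0.009] rows 1.9
(np.float64(321.3368968335089), np.float64(222.873033815159))
[[ 15  20  18  17  15  16  18  19 108 197  91  13  15   9  10  10  14  19
   20  18  75]
 [ 13  17  22  19  22  11  20  14  89 192 101  14  16  10   7  12   6  14
   14  32  77]
 [ 40  15  20  19  17   9  18  21  90 193 101  13  19  11   7   7   6  11
   31  93 105]
 [102  65  18  13  14  14  16  13  48 106  58  16  15  15   8  11  10  27
   51  50  50]
 [ 87  55  48  38  22   6   5   8  10  11  17  16  17  11  18  39  48  49
   49  49  49]]
```

Request:
move_arm(rows="0 0.002 0.06 0 0 -0.009 0.2;0 0.002 0.12 0 0 -0.009 0.2;0 0.002 0.18 0 0 -0.009 0.2;0 0.002 0.23 0 0 -0.009 0.2;0 0.002 0.262 0 0 -0.009 0.2;0 0.002 0.262 0 0 -0.009 0.2;0 0.002 0.262 0 0 -0.009 0.2;0 0.002 0.262 0 0 -0.009 1;0 0.002 0.262 0 0 -0.009 1;0 0.002 0.262 0 0 -0.009 1;0 0.002 0.262 0 0 -0.009 1")

```text
clock: 43.88
eef_pos: [678.8, 68.2, 107.8]
tool_rot: [3.141, 0.002, -3.075]
force: [-0.1, -0.0, 5.4]
width: 12.8
gripper_force: 59.4
```

```bash
python3 -c "
from h import *
wp((677,68,105.5,3.206-1.26))"
```

```text
at [678.8  68.2 107.8] [ 3.141e+00  2.000e-03 -3.075e+00] w 12.8 t 43.9 F [-0.1 -0.   5.4]
(677, 68, 105.5, 1.946) [ 0.006 -0.     0.008] [0.001 0.001 0.803] rows 0.1
```

Request:
move_arm(rows="0 0 0 0 0 0.07 1;0 0 0 0 0 0.14 1;0 0 0 0 0 0.22 1;0 0 0 0 0 0.3 1;0 0 0 0 0 0.38 1;0 0 0 0 0 0.46 1;0 0 0 0 0 0.54 1;0 0 0 0 0 0.62 1;0 0 0 0 0 0.7 1;0 0 0 0 0 0.77 1;0 0 0 0 0 0.803 1;0 0 0 0 0 0.803 1")

```text
clock: 44.88
eef_pos: [680.7, 71.1, 107.8]
tool_rot: [3.135, -0.001, 1.947]
force: [3.4, 3.7, 3.8]
width: 12.9
gripper_force: 59.7
```

Request:
move_arm(rows="0 0 0 0 0 0 1;0 0 0 0 0 0 1;0 0 0 0 0 0 1")

```text
clock: 45.13
eef_pos: [680.7, 71.1, 107.8]
tool_rot: [3.135, -0.001, 1.949]
force: [4.2, 5.0, 3.7]
width: 12.7
gripper_force: 59.6
```

Request:
move_arm(rows="0 0 0 0 0 0 0.2;0 0 0 0 0 0 0.2;0 0 0 0 0 0 0.2;0 0 0 0 0 0 0.2;0 0 -0.1 0 0 0 0.2;0 0 -0.2 0 0 0 0.2;0 0 -0.32 0 0 0 0.2;-0.1 0 -0.45 0 0 0 0.2;-0.2 0 -0.5 0 0 0 0.2;-0.2 0 -0.5 0 0 0 0.2;-0.2 0 -0.5 0 0 0 0.2")

```text
clock: 46.05
eef_pos: [700.6, 8.0, 258.4]
tool_rot: [3.139, 0.003, 1.942]
force: [-0.3, 0.7, -0.7]
width: 34.2
gripper_force: 0.0
```

```bash
python3 -c "
from h import *
d=grab('wrist');wp();u,v=map(int,proj(d,(677,68,120)));print(u,v)
x0,y0=max(0,u-130),max(0,v-100);c=cv2.resize(d['img'][y0:y0+230,x0:x0+260,::-1],(390,345))
S=grab('scene');s=cv2.resize(S['img'][150:380,280:500,::-1],(390,408))
o=np.zeros((410,790,3),np.uint8);o[:345,:390]=c;o[:408,395:785]=s;cv2.imwrite('pics/c14.png',o)"
```

```text
at [699.7  10.9 256.6] [ 3.141 -0.     1.944] w 34.3 t 46.1 F [-0.3  0.5 -0.8]
318 125
```

View pics/c14.png

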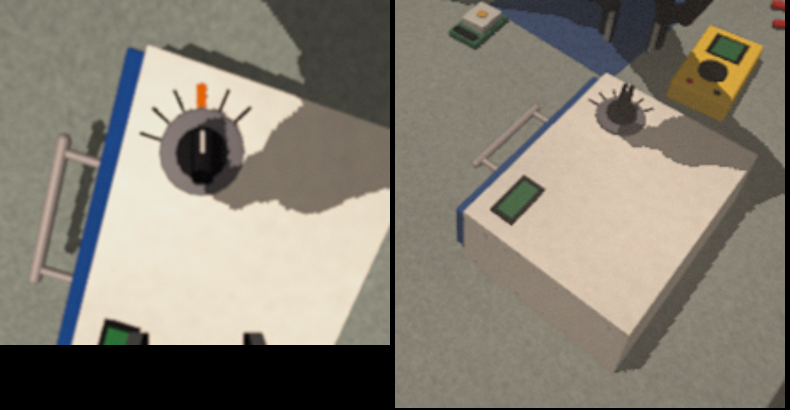

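The pointer line at (202,140) points straight at the orange stroke at (202,96), and the drawer is shut. The arm is clear, so I'll hand it in.

```bash
python3 -c "
from h import *
print(finish_job())"
```

```text
the job is handed in; nothing more can be done
None
```

The job is handed in at about 46 s: the reel, relay, module, capacitor and the one vial are in the drawer, it is shut, and the dial points at the orange stop 3; the fingertips turned out to sit about 10 mm behind the reported TCP, not 14 mm ahead, so my first handle grasp missed and I corrected for it.

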